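# Make up two bird-feeding kits

## Robot

A 6-joint arm with a two-finger parallel gripper is mounted at the origin on the work surface. World frame = base frame: x ahead of the robot, y to its left, z up, the work surface at z = 0. Lengths are in mm, angles in degrees, forces in N, time in s.
With the tool pointing down it reaches from about 350 to 850 mm from the base axis. Payload 8.1 kg.
Tool frame: the origin (TCP) lies midway between the tips of the shut fingers; the grasp point (between the pads) lies 19 mm behind it; z points along the fingers, y is the line along which they close (so a half turn about z gives the same grasp; the last joint's range is limited). The gripper opens to 85 mm and grips with 20 to 120 N. Pads are 22 mm wide; open, the fingers measure 114 mm over their backs; the gripper's body (76 mm by 85 mm) begins 54 mm behind the grasp point. The pads swing forward as they close: fully open they stand 13 mm farther back than shut.
Start: joints at [70.795, 7.471, 85.268, -0, 87.261, -4.893], TCP at [148.304, 581.387, 231.292] pointing down, gripper open.
Joint ranges: [-169.43, 169.43], [-51.17, 129.36], [1.28, 143.12], [-76.62, 256.62], [0, 156.53], [-152.29, 152.29]. Speed limits (degrees/s): [136.94, 136.94, 159.86, 180, 180, 180].

## Interface

Orientations are given as [roll, pitch, yaw] about the fixed x, y, z axes, in that order (R = Rz(yaw) Ry(pitch) Rx(roll)).
In Python, from bench import r gives the robot as it stands.
- The arm moves only by the tool apply_moves, never from a script. Its argument "steps" is a list of rows, each a list of 7 numbers: the opening, from -1 (shut) to 1 (fully open), then the shift along the tool's x, y, z in mm, then the turn, a rotation vector about the tool's x, y, z in units of 5 degrees (1.0 is 5 degrees). A call has exactly 8 rows; each row shifts and turns the commanded pose from where the row before left it, along the tool's axes as they then stand; what a row does not reach is not made up. A row lasts 1/10 s, in which the tool goes at most 50 mm and 8.59 degrees, less where a joint would pass 70% of its speed; a pose out of reach is approached as far as the arm can. A call is refused whole if a number of a shift passes 50 or a number of a turn 1, either way. A call with a gripper value outside its range is refused whole. The fingers move at their own pace and stop on an object; "squeeze" is the grip in N (left out, the last holds). Time passes only in rows, so rows that do not move let the fingers close, or fill a call up. It gives the time, the measured TCP pose, the force, the opening and the grip force at its end, in the units of the state.
- r.sense(): the state, without advancing time (a new reading comes with each control period).
- r.snapshot(name): name is "side" or "top" or "wrist"; returns a dict with "color" (420x560x3 uint8, blue, green, red), "depth" (420x560 float32, mm along the optical axis (not along the pixel's ray), 0 where there is no reading), "mtx" (3x3 intrinsics, pixels), "T" (4x4, takes a point from camera to world coordinates); the wrist camera has in their place "hand_eye" (4x4, takes a point from camera to tool coordinates, whose origin is the TCP and whose axes are the flange's). Camera axes: x right, y down, z forward; pixel columns grow to the right and rows downward; lengths in mm; the calibration is good to about 2 mm. A picture is of the moment at which its call begins: read the wrist's pose just before it.
- r.hand_in(): hands the job in; it is judged then, once.
The state is a dict: "time": time; "joint_pos": joint angles; "qd": joint speeds; "joint_efforts": joint torques, N m; "tool_pos": TCP position; "tcp_rot": TCP orientation; "ft_force": force on the tool from outside, world axes, zero at the start; "wrist_torque": the same for the moment, N m; "finger_gap": finger opening in mm; "grip_force": force on a finger pad.
Only numpy, scipy, OpenCV 4.12 (cv2) and the standard library are available. Lean on these libraries where they do the work, as an engineer would, in place of code of your own. Each camera call takes 0.05 s, during which the arm holds its last target. There are 200 camera calls.

## Task

Make up the two feeding kits for the birds. Long tray: stand the square tub in its short bay and lay the large syringe flat in its long bay; wide tray: set the steel drinker dish flat in its larger bay with the jar standing in the dish, and lay the small syringe flat in its narrow bay. Keep the tub and the jar upright all the time, and leave the bowl, the bottle and the brush where they are.

Things in the scene. Friction and masses are not known exactly. Their poses are not given: they have to be found in the camera images.
- long_tray: Longer, narrower cream tray, fixed: 96 (x) by 244 (y) mm outside. Origin: centre of its underside, z up. Floor, walls and divider 3 mm thick; wall and divider tops 10 mm above the worktop. The divider at y = +37.5 mm leaves a short bay (90 x 80 mm inside, centre x 0, y +79 mm) and a long bay (90 x 155 mm inside, centre x 0, y -41.5 mm). Yaw within 0.2 rad.
- wide_tray: Shorter, wider cream tray, fixed: 126 (x) by 181 (y) mm outside. Origin: centre of its underside, z up. Floor, walls and divider 3 mm thick; wall and divider tops 10 mm above the worktop. The divider at y = -14 mm leaves a larger bay (120 x 100 mm inside, centre x 0, y +37.5 mm) and a narrow bay (120 x 72 mm inside, centre x 0, y -51.5 mm). Yaw within 0.2 rad.
- large_syringe: Large white feeding syringe, 35 g, rigid (plunger fixed), lying down. Barrel 22 mm thick, 80 mm long; origin on its axis at mid-barrel, 11 mm above what it lies on; +x to the nozzle (ends at x +52 mm), grey plunger ends at x -68 mm. A flange at x -40 mm, 36 mm across along y, 22 mm high, keeps it from rolling. Starts within 0.7 rad of world x.
- small_syringe: Small white feeding syringe, 14 g, rigid (plunger fixed), lying down. Barrel 13 mm thick, 56 mm long; origin on its axis at mid-barrel, 6.5 mm above what it lies on; +x to the nozzle (ends at x +40 mm), grey plunger ends at x -45 mm. A flange at x -28 mm, 23 mm across along y, 13 mm high, keeps it from rolling. Starts within 0.7 rad of world x.
- tub: Square white food tub with a closed lid, upright, 90 g: body 46 by 46 mm, 37 mm high, lid 50 by 50 mm from there up to 45 mm. Origin at the centre of its underside, x and y along its sides.
- dish: Round steel drinker dish, open at the top, 50 g: 60 mm outside diameter, 14 mm high, wall 3.5 mm (inside diameter 53 mm), floor 4 mm thick. Origin at the centre of its underside.
- jar: Round white drinker jar, upright, 80 g: 38 mm in diameter up to 42 mm, then tapering to a flat top 24 mm across at 55 mm. Origin at the centre of its underside. It stands loosely in the dish.
- bowl: Bystander: white bowl beyond the trays, 90 mm across, 35 mm high. Origin at the centre of its underside.
- bottle: Bystander: closed pale bottle at the left, 60 mm in diameter, 150 mm high. Origin at the centre of its underside.
- brush: Bystander: brush with a blue handle, lying at the right. Origin at its underside.

How it is judged (in metres and radians):
At the end, for the whole second after the job is handed in: Tub upright in the long tray's short bay, large syringe flat in its long bay; dish flat in the wide tray's larger bay, jar upright in the dish (within 10 mm of its centre), small syringe flat in the narrow bay; all on the floor to 4 mm, tilts under 0.1 rad (syringes 0.12), at rest (x of tub in the frame of long_tray between -0.028 and 0.028 m and y of tub in the frame of long_tray between 0.055 and 0.103 m and z of tub in the frame of long_tray between -0.001 and 0.007 m and angle between each of tub, dish, jar's own z axis and vertical below 0.1 rad and x of large_syringe in the frame of long_tray between -0.04 and 0.04 m and y of large_syringe in the frame of long_tray between -0.119 and 0.036 m and z of large_syringe in the frame of long_tray between 0.01 and 0.018 m and angle between the z axis of large_syringe and the z axis of long_tray, either way round below 0.12 rad and x of dish in the frame of wide_tray between -0.036 and 0.036 m and y of dish in the frame of wide_tray between 0.011 and 0.064 m and z of dish in the frame of wide_tray between -0.001 and 0.007 m and horizontal distance between jar and dish below 0.01 m and z of jar in the frame of dish between 0 and 0.008 m and x of small_syringe in the frame of wide_tray between -0.06 and 0.06 m and y of small_syringe in the frame of wide_tray between -0.0875 and -0.0155 m and z of small_syringe in the frame of wide_tray between 0.0055 and 0.0135 m and angle between the z axis of small_syringe and the z axis of wide_tray, either way round below 0.12 rad and linear speed of each of large_syringe, small_syringe, tub, dish, jar below 0.02 m/s); the robot touches nothing.
It fails at once if the tub or the jar is tipped over (more than 0.6 rad) (angle between any of tub, jar's own z axis and vertical above 0.6 rad).
It fails at once if the bowl, the bottle or the brush is shifted by more than 30 mm (distance of any of bowl, bottle, brush from where it was at the start of the episode above 0.03 m).
It also fails if it takes over 136 s, if anything falls off the work surface, if the arm or the gripper's body presses on something with over 40 N, if the wrist force passes 120 N, or if a joint passes its speed limit or range.

## Working session

There is one attempt and no reset: what is moved stays moved. The work goes in short steps, Python scripts to look and compute and a tool call to move; the robot and the scene stay as the last step left them, time stands still between calls to the robot, and variables do not carry over. Pictures are saved under pics/ and viewed, at most 14 in all, crops included, and the job is handed in when it is done.

Besides the shell and the picture viewer there is one more tool, called after ">>>" in YAML: its name, and indented under it one key for each argument. apply_moves: Moves the arm, as the interface text tells. Its arguments: {"type":"object","properties":{"steps":{"type":"array"},"squeeze":{"type":"number"}},"required":["steps"]}

```bash
ls; mkdir -p pics; python3 - <<'E'
from bench import r
import cv2, numpy as np
print(r.sense())
for n in ("top","side"):
    s=r.snapshot(n); cv2.imwrite(f"pics/{n}0.png",s["color"]); np.savez(f"{n}0.npz",**s)
    print(n,s["mtx"],s["T"].round(3))
E
```

```text
pics
{'time': 0.0, 'joint_pos': array([ 7.07950116e+01,  7.51523920e+00,  8.53304330e+01,  9.64340977e-04,
        8.72621043e+01, -4.89280056e+00]), 'qd': array([ 0.15313487,  0.01208148, -0.0323592 ,  0.01238659, -0.07829791,
        0.0805202 ]), 'joint_efforts': array([-2.43262721e-04, -5.69397354e+01, -5.00547874e+01, -3.47461182e-04,
        1.45920928e-02, -9.57795123e-06]), 'tool_pos': array([148.10757135, 580.85374995, 230.23201754]), 'tcp_rot': array([-1.79892698e+02, -1.01520853e-02,  1.65687756e+02]), 'ft_force': array([-0.17043288, -1.12915793, -0.40759113]), 'wrist_torque': array([-0.00457703, -0.03010839, -0.00256567]), 'grip_force': 0.0, 'finger_gap': 85.23853082000254}
top [[543.71972586   0.         286.32176563]
 [  0.         543.71972586 215.8073869 ]
 [  0.           0.           1.        ]] [[-7.000000e-03 -9.880000e-01  1.570000e-01  3.420980e+02]
 [-1.000000e+00  6.000000e-03 -3.000000e-03  1.027500e+01]
 [ 2.000000e-03 -1.570000e-01 -9.880000e-01  1.684839e+03]
 [ 0.000000e+00  0.000000e+00  0.000000e+00  1.000000e+00]]
side [[451.14897663   0.         272.41915566]
 [  0.         451.14897663 208.40750443]
 [  0.           0.           1.        ]] [[-9.25000e-01 -2.89000e-01  2.47000e-01  3.08985e+02]
 [-3.80000e-01  7.13000e-01 -5.89000e-01  7.77185e+02]
 [-6.00000e-03 -6.39000e-01 -7.69000e-01  1.06204e+03]
 [ 0.00000e+00  0.00000e+00  0.00000e+00  1.00000e+00]]
```

View pics/top0.png

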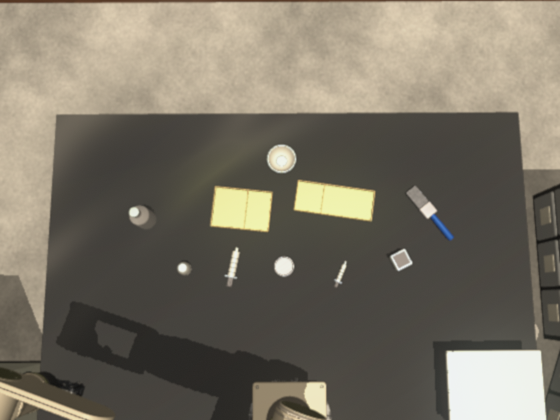

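View pics/side0.png

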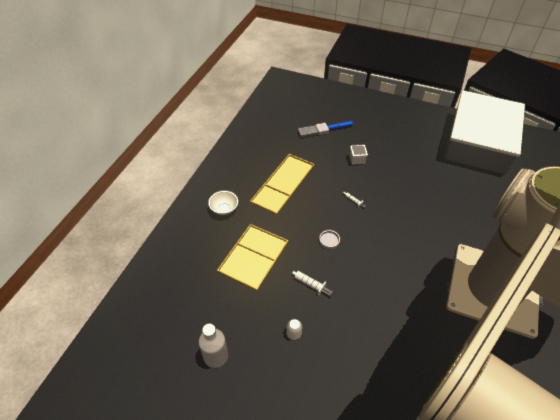

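The top view shows the wide tray at (241,208), the long tray at (335,200), the jar at (184,268), the large syringe at (233,266), the dish at (284,266), the small syringe at (341,273) and the tub at (401,259). The bystanders are the bowl (282,158), the bottle (140,215) and the brush (430,212). The side view shows the same layout.

```bash
cat > h.py <<'E'
import cv2, numpy as np
from scipy.spatial.transform import Rotation as R
def tcpT(s):
    T=np.eye(4); T[:3,:3]=R.from_euler('xyz',s['tcp_rot'],degrees=True).as_matrix(); T[:3,3]=s['tool_pos']; return T
def look(r,n,png=None):
    st=r.sense(); s=r.snapshot(n)
    if n=="wrist": s["T"]=tcpT(st)@s["hand_eye"]
    if png: cv2.imwrite("pics/"+png,s["color"])
    return s
def rays(s,px):
    px=np.atleast_2d(px).astype(float); d=np.c_[px,np.ones(len(px))]@np.linalg.inv(s["mtx"]).T@s["T"][:3,:3].T
    return s["T"][:3,3],d
def plane(s,px,z):
    o,d=rays(s,px); return o+d*((z-o[2])/d[:,2])[:,None]
def tri(s1,p1,s2,p2):
    o1,d1=rays(s1,p1); o2,d2=rays(s2,p2); A=np.c_[d1[0],-d2[0]]
    t=np.linalg.lstsq(A,o2-o1,rcond=None)[0]; a=o1+t[0]*d1[0]; b=o2+t[1]*d2[0]
    return (a+b)/2, np.linalg.norm(a-b)
def blobs(m,amin=20):
    n,l,st,c=cv2.connectedComponentsWithStats(m.astype(np.uint8)); 
    return [(st[i],c[i],l==i) for i in range(1,n) if st[i][4]>=amin]
def masks(s):
    h=cv2.cvtColor(s["color"],cv2.COLOR_BGR2HSV).astype(int)
    y=(h[...,1]>85)&(h[...,2]>120)&(abs(h[...,0]-25)<10)
    w=(h[...,2]>105)&~y
    return y,w
E
python3 - <<'E'
from h import *
for n,(r0,r1,c0,c1) in (("top",(140,300,110,460)),("side",(110,370,180,380))):
    s=dict(np.load(n+"0.npz")); y,w=masks(s)
    for nm,m in (("Y",y),("W",w)):
        k=np.zeros_like(m); k[r0:r1,c0:c1]=m[r0:r1,c0:c1]
        if nm=="Y": k=cv2.morphologyEx(k.astype(np.uint8),cv2.MORPH_CLOSE,np.ones((5,5)))
        for st,c,l in blobs(k,15):
            p=np.argwhere(l)[:,::-1]; P=plane(s,p,10); (cx,cy),sz,a=cv2.minAreaRect(P[:,:2].astype(np.float32))
            o=s["T"][:3,3]; dep=s["depth"][l]; q=p[dep>0]; dd=dep[dep>0]
            W=None
            if len(q): W=np.c_[q,np.ones(len(q))]@np.linalg.inv(s["mtx"]).T*dd[:,None]@s["T"][:3,:3].T+o
            print(n,nm,c.round(),st[4],"rect",np.round([cx,cy,*sz,a],1),"depth z pct",None if W is None else np.percentile(W[:,2],[5,50,95]).round(1), None if W is None else np.median(W,0)[:2].round())
E
```

```text
top Y [333. 199.] 532 rect [ 657.2 -144.8  248.5  101.1   81.4] depth z pct [-5.   5.2 13.3] [ 669. -131.]
top Y [241. 207.] 535 rect [632.3 146.6 186.  130.9  83.7] depth z pct [-4.9  5.3 14.5] [641. 137.]
top W [281. 158.] 701 rect [793.8  21.1  95.2  91.5  89.6] depth z pct [-1.9 14.1 35.7] [792.  21.]
top W [309. 197.] 664 rect [667.7 -66.6  78.4  85.5  82. ] depth z pct [-4.4  2.2  8.4] [669. -67.]
top W [347. 202.] 1316 rect [ 650.1 -185.1  152.9   86.6   81.3] depth z pct [-4.4  2.   8.4] [ 651. -186.]
top W [427. 209.] 616 rect [ 613.2 -446.6  199.    45.5   40.9] depth z pct [ 8.8 16.8 24.3] [ 630. -429.]
top W [229. 208.] 1115 rect [634.8 182.9  97.  114.7  83.9] depth z pct [-4.5  2.3  9.2] [635. 185.]
top W [258. 211.] 804 rect [625.8  95.4  70.1 114.6  84.3] depth z pct [-4.8  2.   9.7] [626.  94.]
top W [138. 215.] 335 rect [611.9 467.9  63.3  60.   89.6] depth z pct [  1.8 106.9 151.4] [596. 436.]
top W [233. 266.] 297 rect [452.2 175.4  37.7 121.4  83. ] depth z pct [-1.6 17.1 25.6] [452. 170.]
top W [401. 259.] 330 rect [ 469.7 -346.4   55.9   56.4   26.6] depth z pc
[... 796 characters left out ...]
 rect [ 473.2 -373.3   55.1   63.2   25.9] depth z pct [ 0.2 42.7 47.1] [ 468. -336.]
side W [223. 202.] 588 rect [798.6   2.6  93.5  93.1  22.1] depth z pct [-0.7 15.7 33.6] [796.   7.]
side W [353. 198.] 93 rect [ 433.3 -164.4   24.1   68.7   62.1] depth z pct [-3.3  7.9 13.3] [ 431. -162.]
side W [329. 238.] 297 rect [452.6  13.7  60.4  60.1  22.1] depth z pct [-2.2  3.4 12.9] [454.   9.]
side W [311. 281.] 312 rect [454.1 168.9  37.7 119.8  86.4] depth z pct [-1.8 17.  22.2] [454. 172.]
side W [295. 328.] 213 rect [448.7 309.   32.5  50.4  21.1] depth z pct [14.7 48.7 55.4] [443. 324.]
side W [211. 339.] 589 rect [629.5 413.   60.9  78.5  69.2] depth z pct [ 89.8 106.6 149.4] [594. 450.]
```

```bash
cat >> h.py <<'E'
def plan(s,tgt,yaw=None,step=45,n=None):
    "rows (tool axes) along a straight world line with an even turn about tool z"
    p=np.array(s['tool_pos']); y0=s['tcp_rot'][2]; yaw=y0 if yaw is None else yaw
    dy=(yaw-y0+180)%360-180; D=np.array(tgt,float)-p
    n=n or int(np.ceil(max(np.linalg.norm(D)/step,abs(dy)/5,1)))
    print("now",p.round(1),np.round(s['tcp_rot'],1),"rows",n,"dyaw",round(dy,1))
    for i in range(n):
        a=np.radians(y0+dy*i/n); d=D/n
        print([round(float(v),1) for v in (d[0]*np.cos(a)+d[1]*np.sin(a), d[0]*np.sin(a)-d[1]*np.cos(a), -d[2])],round(-dy/n/5,3))
E
python3 - <<'E'
from h import *; from bench import r
plan(r.sense(),(452,14,200),84,n=24)
w=look(r,"wrist"); print(w["hand_eye"].round(3),w["mtx"])
E
```

```text
now [148.2 580.9 230.3] [-179.9   -0.   165.7] rows 24 dyaw -81.7
[-18.1, -19.8, 1.3] 0.681
[-19.2, -18.6, 1.3] 0.681
[-20.3, -17.5, 1.3] 0.681
[-21.3, -16.2, 1.3] 0.681
[-22.2, -14.9, 1.3] 0.681
[-23.1, -13.6, 1.3] 0.681
[-23.9, -12.2, 1.3] 0.681
[-24.5, -10.8, 1.3] 0.681
[-25.1, -9.3, 1.3] 0.681
[-25.6, -7.8, 1.3] 0.681
[-26.1, -6.2, 1.3] 0.681
[-26.4, -4.7, 1.3] 0.681
[-26.6, -3.1, 1.3] 0.681
[-26.8, -1.5, 1.3] 0.681
[-26.8, 0.1, 1.3] 0.681
[-26.7, 1.7, 1.3] 0.681
[-26.6, 3.2, 1.3] 0.681
[-26.4, 4.8, 1.3] 0.681
[-26.0, 6.4, 1.3] 0.681
[-25.6, 7.9, 1.3] 0.681
[-25.1, 9.4, 1.3] 0.681
[-24.5, 10.9, 1.3] 0.681
[-23.8, 12.3, 1.3] 0.681
[-23.0, 13.7, 1.3] 0.681
[[-0.0000e+00 -9.4500e-01 -3.2800e-01  8.5598e+01]
 [ 1.0000e+00 -0.0000e+00 -1.0000e-03  5.6800e-01]
 [ 1.0000e-03 -3.2800e-01  9.4500e-01 -1.4229e+02]
 [ 0.0000e+00  0.0000e+00  0.0000e+00  1.0000e+00]] [[319.48495716   0.         280.34803904]
 [  0.         319.48495716 206.55365931]
 [  0.           0.           1.        ]]
```

>>> apply_moves:
  steps:
    - [1, -18.1, -19.8, 1, 0, 0, 0.68]
    - [1, -19.2, -18.6, 1, 0, 0, 0.68]
    - [1, -20.3, -17.5, 1, 0, 0, 0.68]
    - [1, -21.3, -16.2, 1, 0, 0, 0.68]
    - [1, -22.2, -14.9, 1, 0, 0, 0.68]
    - [1, -23.1, -13.6, 1, 0, 0, 0.68]
    - [1, -23.9, -12.2, 1, 0, 0, 0.68]
    - [1, -24.5, -10.8, 1, 0, 0, 0.68]

```text
time: 0.95
tool_pos: [249.8, 391.4, 223.0]
tcp_rot: [-180.0, 0.0, 138.4]
ft_force: [0.7, -0.0, -0.3]
finger_gap: 85.5
grip_force: 0.0
```

>>> apply_moves:
  steps:
    - [1, -25.1, -9.3, 1, 0, 0, 0.68]
    - [1, -25.6, -7.8, 1, 0, 0, 0.68]
    - [1, -26.1, -6.2, 1, 0, 0, 0.68]
    - [1, -26.4, -4.7, 1, 0, 0, 0.68]
    - [1, -26.6, -3.1, 1, 0, 0, 0.68]
    - [1, -26.8, -1.5, 1, 0, 0, 0.68]
    - [1, -26.8, 0, 1, 0, 0, 0.68]
    - [1, -26.7, 1.7, 1, 0, 0, 0.68]

```text
time: 1.75
tool_pos: [351.1, 202.6, 215.1]
tcp_rot: [-180.0, -0.0, 111.1]
ft_force: [0.4, 0.5, 0.6]
finger_gap: 85.3
grip_force: 0.0
```

>>> apply_moves:
  steps:
    - [1, -26.6, 3.2, 1.5, 0, 0, 0.68]
    - [1, -26.4, 4.8, 1.5, 0, 0, 0.68]
    - [1, -26, 6.4, 1.5, 0, 0, 0.68]
    - [1, -25.6, 7.9, 1.5, 0, 0, 0.68]
    - [1, -25.1, 9.4, 1.5, 0, 0, 0.68]
    - [1, -24.5, 10.9, 1.5, 0, 0, 0.68]
    - [1, -23.8, 12.3, 1.5, 0, 0, 0.68]
    - [1, -23, 13.7, 1.5, 0, 0, 0.68]

```text
time: 2.55
tool_pos: [452.5, 13.7, 203.0]
tcp_rot: [-180.0, -0.0, 83.9]
ft_force: [-0.3, 0.5, -0.3]
finger_gap: 85.4
grip_force: 0.0
```

```bash
python3 - <<'E'
from h import *; from bench import r
s=r.sense(); print(s['tool_pos'],s['tcp_rot'],s['time'])
w=look(r,"wrist","w1.png"); np.savez("w1.npz",**w)
E
```

```text
[452.48101034  13.70189525 203.00897722] [-1.79983174e+02 -1.09081194e-03  8.39400293e+01] 2.55
```

View pics/w1.png

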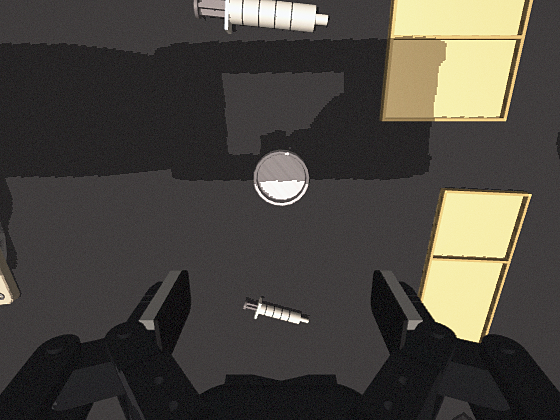

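The wrist view shows the dish centred at about (281,178), the small syringe at (277,312) with its nozzle to the right, and the large syringe at (262,14). Both trays are partly visible on the right.

```bash
cat >> h.py <<'E'
def ytray(s,box=None,z=10):
    y,_=masks(s); h=cv2.cvtColor(s["color"],cv2.COLOR_BGR2HSV).astype(int)
    y=((h[...,1]>60)&(abs(h[...,0]-24)<12)&(h[...,2]>60)).astype(np.uint8); y=cv2.morphologyEx(y,cv2.MORPH_CLOSE,np.ones((5,5)))
    for st,c,l in blobs(y,800):
        P=plane(s,np.argwhere(l)[:,::-1],z); print("tray px",st[:4],np.round(np.r_[cv2.minAreaRect(P[:,:2].astype(np.float32))[0],cv2.minAreaRect(P[:,:2].astype(np.float32))[1],cv2.minAreaRect(P[:,:2].astype(np.float32))[2]],1))
def white(s,box,z,thr=95):
    c0,r0,c1,r1=box; g=cv2.cvtColor(s["color"],cv2.COLOR_BGR2GRAY); m=np.zeros(g.shape,np.uint8); m[r0:r1,c0:c1]=g[r0:r1,c0:c1]>thr
    m=cv2.morphologyEx(m,cv2.MORPH_CLOSE,np.ones((5,5))); b=max(blobs(m),key=lambda b:b[0][4]); l=b[2]
    cs=cv2.findContours(l.astype(np.uint8),cv2.RETR_EXTERNAL,cv2.CHAIN_APPROX_NONE)[0][0][:,0]
    P=plane(s,cs,z)[:,:2].astype(np.float32); rc=cv2.minAreaRect(P); ci=cv2.minEnclosingCircle(P)
    mm=cv2.moments(cs); pc=(mm["m10"]/mm["m00"],mm["m01"]/mm["m00"])
    return dict(px=np.round(pc,1),st=b[0],rect=np.round([*rc[0],*rc[1],rc[2]],1),circ=np.round([*ci[0],ci[1]],1))
E
python3 - <<'E'
from h import *
w,t,s=[dict(np.load(f)) for f in ("w1.npz","top0.npz","side0.npz")]
for z in (0,14): print("dish",white(w,(230,140,330,220),z))
print("small",white(w,(230,280,330,340),6)); print("large",white(w,(180,0,350,45),11))
ytray(w)
for nm,bw,bt,bs in (("dish",(230,140,330,220),(265,250,300,285),(312,225,345,252)),("small",(230,280,330,340),(330,258,352,290),(338,188,370,210))):
    a=white(w,bw,7);b=white(t,bt,7);c=white(s,bs,7)
    print(nm,"w-top",tri(w,a["px"],t,b["px"]),"w-side",tri(w,a["px"],s,c["px"]),"t-s",tri(t,b["px"],s,c["px"]))
E
```

```text
dish {'px': array([280.8, 178.2]), 'st': array([ 254,  151,   55,   55, 2372], dtype=int32), 'rect': array([452. ,  11.6,  61.6,  60.2,  82.4]), 'circ': array([451.6,  11.4,  31.2])}
dish {'px': array([280.8, 178.2]), 'st': array([ 254,  151,   55,   55, 2372], dtype=int32), 'rect': array([452.3,  15.1,  59.1,  57.7,  82.4]), 'circ': array([451.9,  14.9,  29.9])}
small {'px': array([274.8, 312.7]), 'st': array([243, 298,  66,  26, 616], dtype=int32), 'rect': array([ 425.7, -163.8,   31.2,   85. ,   58. ]), 'circ': array([ 426.9, -162.1,   43.1])}
large {'px': array([262.8,  13.2]), 'st': array([ 193,    0,  135,   34, 3088], dtype=int32), 'rect': array([449.7, 168.4,  26.6, 122.3,  83.9]), 'circ': array([450.1, 171.8,  61.6])}
tray px [379   0 154 122] [627.2 109.7 106.3 129.2  83.9]
tray px [417 188 115 155] [ 658.5 -122.7  205.5  102.1   81.5]
dish w-top (array([451.88411651,  14.56011261,   8.7718461 ]), np.float64(0.20016579606675766)) w-side (array([452.48586385,  15.89328277,  13.68989139]), np.float64(0.8128443627193827)) t-s (array([452.35257543,  14.66099979,  11.8237967 ]), np.float64(1.5292751648453595))
small w-top (array([ 426.35455099, -159.39136361,    6.87815819]), np.float64(0.970786565640165)) w-side (array([ 426.81565814, -151.58784141,   17.40818679]), np.float64(0.617927809538775)) t-s (array([ 427.16573052, -159.22877042,    9.26084824]), np.float64(0.9177808901849691))
```

>>> apply_moves:
  steps:
    - [1, 1, 0, 40, 0, 0, 0]
    - [1, 0, 0, 40, 0, 0, 0]
    - [1, 0, 0, 40, 0, 0, 0]
    - [1, 0, 0, 35, 0, 0, 0]
    - [1, 0, 0, 27, 0, 0, 0]
    - [1, 0, 0, 15, 0, 0, 0]
    - [1, 0, 0, 5, 0, 0, 0]
    - [1, 0, 0, 0, 0, 0, 0]

```text
time: 3.4
tool_pos: [451.6, 15.9, 0.7]
tcp_rot: [-179.9, 0.0, 84.1]
ft_force: [-0.1, -0.2, -0.7]
finger_gap: 85.5
grip_force: 0.0
```

>>> apply_moves:
  steps:
    - [-0.5, 0, 0, 0, 0, 0, 0]
    - [-0.5, 0, 0, 0, 0, 0, 0]
    - [-0.5, 0, 0, 0, 0, 0, 0]
    - [-0.5, 0, 0, 0, 0, 0, 0]
    - [-0.5, 0, 0, 0, 0, 0, 0]
    - [-0.5, 0, 0, 0, 0, 0, 0]
    - [-0.5, 0, 0, 0, 0, 0, 0]
    - [-0.5, 0, 0, 0, 0, 0, 0]
  squeeze: 30

```text
time: 4.2
tool_pos: [453.7, 15.7, 3.0]
tcp_rot: [179.8, -0.0, 84.1]
ft_force: [-2.1, -0.1, 4.5]
finger_gap: 57.4
grip_force: 31.3
```

>>> apply_moves:
  steps:
    - [-0.5, 0, 0, -5, 0, 0, 0]
    - [-0.5, 0, 0, -12, 0, 0, 0]
    - [-0.5, 0, 0, -15, 0, 0, 0]
    - [-0.5, 0, 0, -15, 0, 0, 0]
    - [-0.5, 0, 0, -15, 0, 0, 0]
    - [-0.5, 0, 0, -10, 0, 0, 0]
    - [-0.5, 0, 0, -5, 0, 0, 0]
    - [-0.5, 0, 0, 0, 0, 0, 0]

```text
time: 5.0
tool_pos: [453.0, 15.7, 79.3]
tcp_rot: [179.9, -0.0, 84.1]
ft_force: [-1.0, -0.3, -0.2]
finger_gap: 57.5
grip_force: 32.4
```

```bash
python3 - <<'E'
from h import *; from bench import r
s=r.sense(); print(s['time'],s['tool_pos'],s['finger_gap'],s['grip_force'])
w=look(r,"wrist","w2.png")
plan(s,(636.5,184,77),84,step=35)
E
```

```text
5.0 [453.03470292  15.71895757  79.31615508] 57.477188814265034 32.38385727745481
now [453.   15.7  79.3] [179.9  -0.   84.1] rows 8 dyaw -0.1
[23.3, 20.6, 0.3] 0.002
[23.3, 20.6, 0.3] 0.002
[23.3, 20.6, 0.3] 0.002
[23.3, 20.6, 0.3] 0.002
[23.3, 20.6, 0.3] 0.002
[23.3, 20.6, 0.3] 0.002
[23.3, 20.6, 0.3] 0.002
[23.3, 20.6, 0.3] 0.002
```

View pics/w2.png

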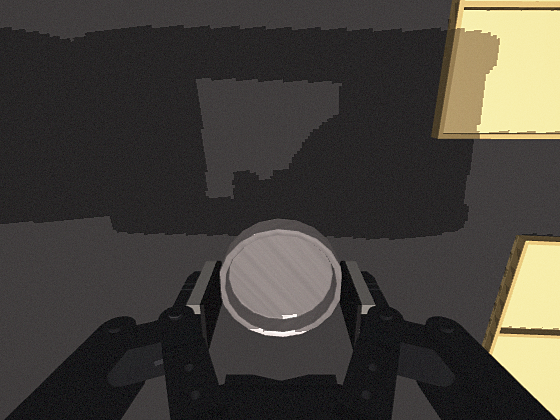

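The dish is held at the fingertips, centred at about (281,277), and looks close to level. I'll carry it to the larger bay.

>>> apply_moves:
  steps:
    - [-0.5, 23, 20.6, 0, 0, 0, 0]
    - [-0.5, 23, 20.6, 0, 0, 0, 0]
    - [-0.5, 23, 20.6, 0, 0, 0, 0]
    - [-0.5, 23, 20.6, 0, 0, 0, 0]
    - [-0.5, 23, 20.6, 0, 0, 0, 0]
    - [-0.5, 23, 20.6, 0, 0, 0, 0]
    - [-0.5, 23, 20.6, 0, 0, 0, 0]
    - [-0.5, 22, 20.6, 0, 0, 0, 0]

```text
time: 5.85
tool_pos: [635.1, 181.7, 76.6]
tcp_rot: [-179.9, 0.0, 84.1]
ft_force: [0.5, -0.0, -0.1]
finger_gap: 57.3
grip_force: 32.4
```

>>> apply_moves:
  steps:
    - [-0.5, 0, 0, 0, 0, 0, 0]
    - [-0.5, 0, 0, 20, 0, 0, 0]
    - [-0.5, 0, 0, 20, 0, 0, 0]
    - [-0.5, 0, 0, 12, 0, 0, 0]
    - [-0.5, 0, 0, 8, 0, 0, 0]
    - [-0.5, 0, 0, 6, 0, 0, 0]
    - [-0.5, 0, 0, 4, 0, 0, 0]
    - [-0.5, 0, 0, 0, 0, 0, 0]

```text
time: 6.65
tool_pos: [635.1, 180.7, 8.3]
tcp_rot: [-180.0, 0.0, 84.1]
ft_force: [0.5, -0.2, -0.1]
finger_gap: 57.3
grip_force: 32.4
```

```bash
python3 - <<'E'
from h import *; from bench import r
s=r.sense(); print(s['time'],s['tool_pos'],s['finger_gap'],s['ft_force'])
w=look(r,"wrist","w3.png"); ytray(w)
E
```

```text
6.65 [635.14287875 180.73916405   8.25155259] 57.30438922565333 [ 0.4964498  -0.17578597 -0.14973293]
tray px [144 159 283 159] [637.7 197.4  84.1 126.5  83.8]
tray px [208 301 146  85] [629.6 136.9  57.3  80.   84. ]
```

View pics/w3.png

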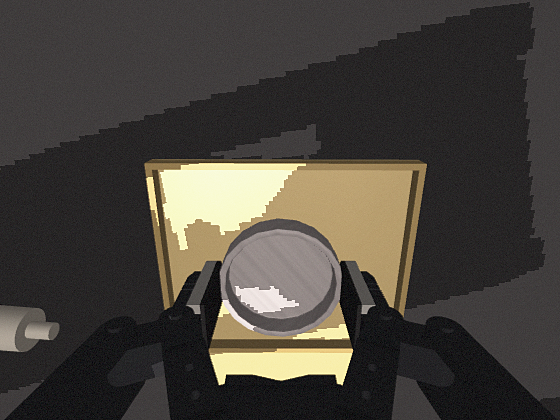

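The dish hovers inside the larger bay, clear of the walls and the divider at row 345. I'll lower it and release.

>>> apply_moves:
  steps:
    - [-0.5, 0, 0, 2, 0, 0, 0]
    - [-0.5, 0, 0, 0.5, 0, 0, 0]
    - [0.65, 0, 0, 0, 0, 0, 0]
    - [0.65, 0, 0, 0, 0, 0, 0]
    - [0.65, 0, 0, 0, 0, 0, 0]
    - [0.65, 0, 0, 0, 0, 0, 0]
    - [0.65, 0, 0, 0, 0, 0, 0]
    - [0.65, 0, 0, 0, 0, 0, 0]

```text
time: 7.5
tool_pos: [635.1, 180.8, 5.8]
tcp_rot: [180.0, 0.0, 84.1]
ft_force: [0.0, 0.1, 0.0]
finger_gap: 70.4
grip_force: 0.0
```

>>> apply_moves:
  steps:
    - [0.65, 0, 0, -10, 0, 0, 0]
    - [0.65, 0, 0, -20, 0, 0, 0]
    - [0.65, 0, 0, -30, 0, 0, 0]
    - [0.65, 0, 0, -40, 0, 0, 0]
    - [1, 0, 0, -40, 0, 0, 0]
    - [1, 0, 0, -30, 0, 0, 0]
    - [1, 0, 0, -15, 0, 0, 0]
    - [1, 0, 0, 0, 0, 0, 0]

```text
time: 8.3
tool_pos: [636.8, 181.2, 194.4]
tcp_rot: [179.7, -0.1, 84.1]
ft_force: [1.2, -0.5, -0.1]
finger_gap: 85.2
grip_force: 0.0
```

```bash
python3 - <<'E'
from h import *; from bench import r
s=r.sense(); print(s['time'],s['tool_pos'],s['finger_gap'])
w=look(r,"wrist","w4.png"); np.savez("w4.npz",**w); ytray(w)
t=look(r,"top");sd=look(r,"side"); np.savez("t4.npz",**t); np.savez("s4.npz",**sd)
plan(s,(444,320,200),84,step=35)
E
```

```text
8.3 [636.79155285 181.17562544 194.38541693] 85.1777005901329
tray px [217 127 127 158] [632.5 147.1 180.9 127.3  83.9]
tray px [287 330  80  62] [669.4 -64.6  98.6  97.6  81.5]
now [636.8 181.2 194.4] [ 1.797e+02 -1.000e-01  8.410e+01] rows 7 dyaw -0.1
[16.9, -29.4, -0.8] 0.003
[16.9, -29.4, -0.8] 0.003
[16.9, -29.4, -0.8] 0.003
[16.9, -29.4, -0.8] 0.003
[16.9, -29.5, -0.8] 0.003
[16.9, -29.5, -0.8] 0.003
[16.9, -29.5, -0.8] 0.003
```

View pics/w4.png

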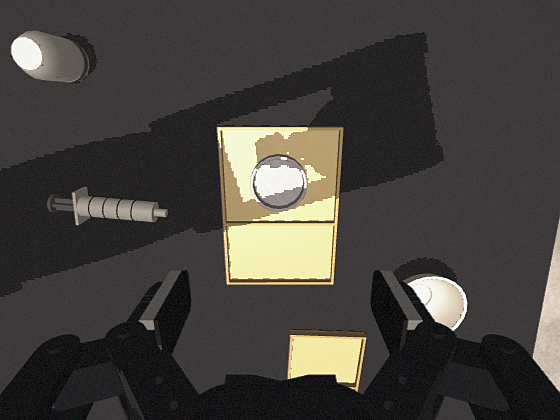

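The dish sits flat in the larger bay at about (279,182). The jar is at upper left (28,52) and the large syringe at (110,208) with its nozzle to the right.

>>> apply_moves:
  steps:
    - [1, 16.9, -29.5, 0, 0, 0, 0]
    - [1, 16.9, -29.5, 0, 0, 0, 0]
    - [1, 16.9, -29.5, 0, 0, 0, 0]
    - [1, 16.9, -29.5, 0, 0, 0, 0]
    - [1, 16.9, -29.5, 0, 0, 0, 0]
    - [1, 16.9, -29.5, 0, 0, 0, 0]
    - [1, 16.9, -29.5, 0, 0, 0, 0]
    - [1, 0, 0, 0, 0, 0, 0]

```text
time: 9.25
tool_pos: [437.8, 321.2, 188.0]
tcp_rot: [-179.7, 0.1, 84.3]
ft_force: [0.5, 0.4, 0.1]
finger_gap: 85.5
grip_force: 0.0
```

```bash
python3 - <<'E'
from h import *; from bench import r
s=r.sense(); print(s['time'],s['tool_pos'],s['finger_gap'])
w=look(r,"wrist","w5.png"); np.savez("w5.npz",**w)
t=dict(np.load("top0.npz")); sd=dict(np.load("side0.npz"))
g=cv2.medianBlur(cv2.cvtColor(w["color"],cv2.COLOR_BGR2GRAY),3)
print("jar circles",cv2.HoughCircles(g[80:300,180:400],cv2.HOUGH_GRADIENT,1.2,5,param1=80,param2=15,minRadius=8,maxRadius=45))
print(white(w,(200,80,370,270),20)); print(white(w,(200,80,370,270),0))
w4=dict(np.load("w4.npz")); g4=cv2.medianBlur(cv2.cvtColor(w4["color"],cv2.COLOR_BGR2GRAY),3)[140:225,225:335]
c=cv2.HoughCircles(g4,cv2.HOUGH_GRADIENT,1.2,5,param1=80,param2=15,minRadius=22,maxRadius=34)
print("dish",c); 
if c is not None: print(plane(w4,c[0,:1,:2]+[225,140],17))
E
```

```text
9.25 [437.77621465 321.20311377 188.0302778 ] 85.47244781736964
jar circles [[[111.00001   105.00001    19.76     ]
  [126.600006  118.200005   38.96     ]
  [113.4       109.8        21.920002 ]
  [119.4       123.00001    38.840004 ]
  [118.200005  107.4        26.24     ]
  [109.8       113.4        17.119999 ]
  [107.4       108.600006   23.84     ]
  [126.600006  184.20001    33.559998 ]
  [145.8       178.20001    40.280003 ]
  [133.8       123.00001    31.04     ]
  [132.6       191.40001    26.84     ]
  [114.600006  100.200005   14.       ]
  [ 95.4       107.4        32.       ]
  [163.8        70.200005   44.24     ]
  [113.4       121.8        17.6      ]
  [106.200005  123.00001    21.44     ]
  [ 79.8       101.4        18.2      ]
  [138.6       126.600006   25.640001 ]
  [112.200005   95.4        12.92     ]
  [120.600006  113.4        10.88     ]
  [ 84.600006  105.00001    16.880001 ]
  [106.200005  117.00001    12.200001 ]
  [166.20001   186.6        40.280003 ]
  [161.40001    89.4        26.12     ]
  [ 89.4        66.600006   17.24     ]
  [106.200005  102.60000
[... 767 characters left out ...]
639999 ]
  [136.20001   102.600006   11.6      ]
  [101.4       109.8         9.32     ]]]
{'px': array([291.2, 188.8]), 'st': array([ 271,  166,   42,   47, 1512], dtype=int32), 'rect': array([445.7, 315.9,  40.8,  48.3,  12.4]), 'circ': array([445.9, 315.8,  24.4])}
{'px': array([291.2, 188.8]), 'st': array([ 271,  166,   42,   47, 1512], dtype=int32), 'rect': array([445.7, 310. ,  43.5,  51.5,  12.4]), 'circ': array([445.9, 310. ,  26. ])}
dish [[[53.4      42.600002 26.32    ]
  [59.4      48.600002 31.960001]
  [48.600002 48.600002 31.960001]
  [47.4      42.600002 30.64    ]
  [53.4      34.2      30.64    ]
  [60.600002 40.2      22.72    ]]]
[[634.78164215 182.01279487  17.        ]]
```

View pics/w5.png

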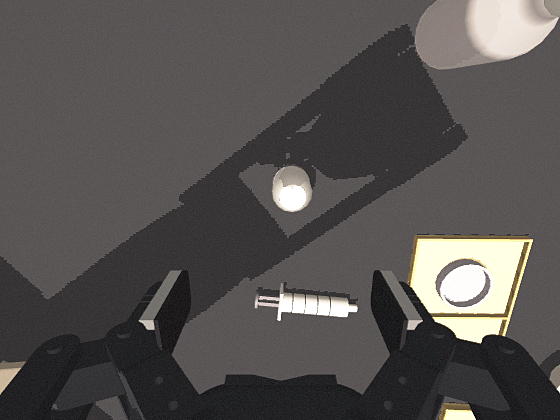

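The jar stands upright at (291,189) with its flat top near (292,197). The large syringe is at (305,303) and the filled dish bay is on the right.

```bash
python3 - <<'E'
from h import *; from bench import r
w,t,sd,w1=[dict(np.load(f)) for f in ("w5.npz","top0.npz","side0.npz","w4.npz")]
print("base far edge",plane(w,(291,166),0), "bright top:")
a=white(w,(240,150,340,240),55,225); print(a)
b=white(t,(172,258,196,280),40); c=white(sd,(280,312,308,342),40)
m=white(w,(200,80,370,270),20)["px"]
print(tri(w,m,t,b["px"]),tri(w,m,sd,c["px"]),tri(t,b["px"],sd,c["px"]))
print("large",white(w,(245,275,365,325),11)); print("large4",white(w1,(40,180,175,235),11))
plan(r.sense(),(445.8,318,60),84,step=25)
E
```

```text
base far edge [[448.48739722 335.31708993   0.        ]] bright top:
{'px': array([290.9, 197. ]), 'st': array([276, 185,  30,  26, 614], dtype=int32), 'rect': array([445.1, 318.3,  23.8,  26.1,  85.7]), 'circ': array([445.1, 319. ,  13.5])}
(array([446.13647542, 319.03616463,  29.08052544]), np.float64(0.6126822025141004)) (array([445.73929442, 320.58470692,  36.7279473 ]), np.float64(1.8282469519622455)) (array([445.5665398 , 318.31975015,  33.10965201]), np.float64(0.02637809115671506))
large {'px': array([306.8, 303.9]), 'st': array([ 254,  281,  104,   40, 1872], dtype=int32), 'rect': array([450.8, 176.7,  54. , 122.3,  87.6]), 'circ': array([450.8, 168.7,  61.5])}
large4 {'px': array([114.7, 208.5]), 'st': array([  72,  188,   95,   37, 1768], dtype=int32), 'rect': array([460.8, 174.1,  40.4, 101.3,  86.4]), 'circ': array([459.7, 165.8,  51.2])}
now [439.5 320.2 188.3] [-1.798e+02  1.000e-01  8.430e+01] rows 6 dyaw -0.3
[-0.3, 1.1, 21.4] 0.009
[-0.3, 1.1, 21.4] 0.009
[-0.3, 1.1, 21.4] 0.009
[-0.3, 1.1, 21.4] 0.009
[-0.3, 1.1, 21.4] 0.009
[-0.3, 1.1, 21.4] 0.009
```

>>> apply_moves:
  steps:
    - [1, -1, 6, 0, 0, 0, 0]
    - [1, 0, 0, 40, 0, 0, 0]
    - [1, 0, 0, 40, 0, 0, 0]
    - [1, 0, 0, 35, 0, 0, 0]
    - [1, 0, 0, 30, 0, 0, 0]
    - [1, 0, 0, 18, 0, 0, 0]
    - [1, 0, 0, 10, 0, 0, 0]
    - [1, 0, 0, 0, 0, 0, 0]

```text
time: 10.1
tool_pos: [447.3, 316.6, 15.7]
tcp_rot: [-179.8, 0.1, 84.0]
ft_force: [-0.9, -0.1, 0.3]
finger_gap: 85.6
grip_force: 0.0
```

>>> apply_moves:
  steps:
    - [-0.6, 0, 0, 0, 0, 0, 0]
    - [-0.6, 0, 0, 0, 0, 0, 0]
    - [-0.6, 0, 0, 0, 0, 0, 0]
    - [-0.6, 0, 0, 0, 0, 0, 0]
    - [-0.6, 0, 0, 0, 0, 0, 0]
    - [-0.6, 0, 0, 0, 0, 0, 0]
    - [-0.6, 0, 0, 0, 0, 0, 0]
    - [-0.6, 0, 0, 0, 0, 0, 0]

```text
time: 10.9
tool_pos: [448.8, 318.7, 19.3]
tcp_rot: [179.9, -0.1, 84.1]
ft_force: [-1.1, -0.7, 6.4]
finger_gap: 36.7
grip_force: 30.4
```

>>> apply_moves:
  steps:
    - [-0.6, 0, 0, -4, 0, 0, 0]
    - [-0.6, 0, 0, -10, 0, 0, 0]
    - [-0.6, 0, 0, -15, 0, 0, 0]
    - [-0.6, 0, 0, -15, 0, 0, 0]
    - [-0.6, 0, 0, -15, 0, 0, 0]
    - [-0.6, 0, 0, -8, 0, 0, 0]
    - [-0.6, 0, 0, -3, 0, 0, 0]
    - [-0.6, 0, 0, 0, 0, 0, 0]

```text
time: 11.7
tool_pos: [448.1, 318.3, 88.4]
tcp_rot: [180.0, -0.0, 84.1]
ft_force: [0.2, 0.0, -0.3]
finger_gap: 37.2
grip_force: 30.2
```

```bash
python3 - <<'E'
from h import *; from bench import r
s=r.sense(); print(s['time'],s['tool_pos'],s['tcp_rot'],s['finger_gap'],s['grip_force'],s['ft_force'])
w=look(r,"wrist","w6.png"); np.savez("w6.npz",**w)
for z in (60,90,120): print(white(w,(215,130,345,400),z,120))
plan(s,(634.8,182,s['tool_pos'][2]),84,step=30)
E
```

```text
11.7 [448.06742288 318.30149078  88.37944338] [ 1.79955018e+02 -3.24237979e-02  8.40882326e+01] 37.18808816025416 30.16893394451472 [ 0.19605583  0.04011395 -0.34185961]
{'px': array([280.8, 298.6]), 'st': array([ 233,  225,   97,  156, 9207], dtype=int32), 'rect': array([448.2, 273.9, 116.6,  65.7,  77.8]), 'circ': array([442.5, 273. ,  60.6])}
{'px': array([280.8, 298.6]), 'st': array([ 233,  225,   97,  156, 9207], dtype=int32), 'rect': array([449.5, 296.6,  96.1,  54.2,  77.8]), 'circ': array([444.8, 295.8,  49.9])}
{'px': array([280.8, 298.6]), 'st': array([ 233,  225,   97,  156, 9207], dtype=int32), 'rect': array([450.8, 319.3,  75.6,  42.6,  77.8]), 'circ': array([447.1, 318.7,  39.3])}
now [448.1 318.3  88.4] [180.   -0.   84.1] rows 8 dyaw -0.1
[-14.5, 25.0, -0.0] 0.002
[-14.5, 25.0, -0.0] 0.002
[-14.5, 25.0, -0.0] 0.002
[-14.5, 25.0, -0.0] 0.002
[-14.5, 25.0, -0.0] 0.002
[-14.5, 25.0, -0.0] 0.002
[-14.5, 25.0, -0.0] 0.002
[-14.5, 25.0, -0.0] 0.002
```

View pics/w6.png

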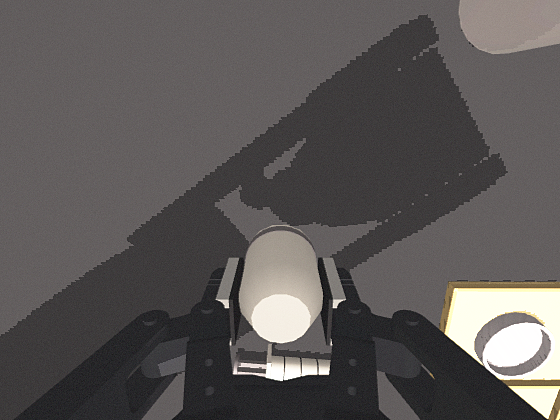

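The jar is gripped upright at (281,280), with its top centre at (281,318). I'll carry it over the dish.

>>> apply_moves:
  steps:
    - [-0.6, -8, 14, 0, 0, 0, 0]
    - [-0.6, -16, 27, 0, 0, 0, 0]
    - [-0.6, -17, 30, 0, 0, 0, 0]
    - [-0.6, -17, 30, 0, 0, 0, 0]
    - [-0.6, -17, 30, 0, 0, 0, 0]
    - [-0.6, -17, 29, 0, 0, 0, 0]
    - [-0.6, -15, 25, 0, 0, 0, 0]
    - [-0.6, -9, 15, 0, 0, 0, 0]

```text
time: 12.55
tool_pos: [636.4, 179.3, 86.5]
tcp_rot: [-180.0, 0.1, 84.0]
ft_force: [0.3, 0.0, -0.4]
finger_gap: 36.8
grip_force: 30.2
```

>>> apply_moves:
  steps:
    - [-0.6, 0, 0, 0, 0, 0, 0]
    - [-0.6, 0, 0, 10, 0, 0, 0]
    - [-0.6, 0, 0, 12, 0, 0, 0]
    - [-0.6, 0, 0, 8, 0, 0, 0]
    - [-0.6, 0, 0, 4, 0, 0, 0]
    - [-0.6, 0, 0, 0, 0, 0, 0]
    - [-0.6, 0, 0, 0, 0, 0, 0]
    - [-0.6, 0, 0, 0, 0, 0, 0]

```text
time: 13.35
tool_pos: [635.2, 182.4, 54.6]
tcp_rot: [179.9, -0.0, 84.1]
ft_force: [0.2, -0.1, -1.0]
finger_gap: 37.0
grip_force: 30.2
```

```bash
python3 - <<'E'
from h import *; from bench import r
S=[r.sense() for _ in range(1)]; s=S[0]; print(s['time'],s['tool_pos'],s['tcp_rot'],s['finger_gap'],s['grip_force'],s['ft_force'])
w=look(r,"wrist","w7.png"); np.savez("w7.npz",**w); ytray(w)
print("dish centre px now", )
T=np.linalg.inv(w["T"]); p=T@np.array([634.8,182,17,1]); print((w["mtx"]@p[:3])/p[2])
for a in range(0,360,45):
    q=T@np.array([634.8+30*np.cos(np.radians(a)),182+30*np.sin(np.radians(a)),17,1]); print(a,((w["mtx"]@q[:3])/q[2])[:2].round())
E
```

```text
13.35 [635.22669781 182.42702766  54.56672292] [ 1.79932825e+02 -2.09139786e-02  8.41012597e+01] 36.99476361115473 30.248248334537493 [ 0.17170131 -0.07050391 -0.99885828]
tray px [176 148 217 166] [636.  181.2 115.  126.6  84. ]
tray px [220 185  42  49] [607.  206.5  29.8  22.   47.7]
tray px [229 312 104  68] [625.1  94.5  60.6  75.4  84.9]
dish centre px now
[281.35064829 241.91128691   1.        ]
0 [330. 237.]
45 [313. 206.]
90 [276. 196.]
135 [243. 213.]
180 [233. 246.]
225 [252. 275.]
270 [286. 284.]
315 [318. 269.]
```

View pics/w7.png

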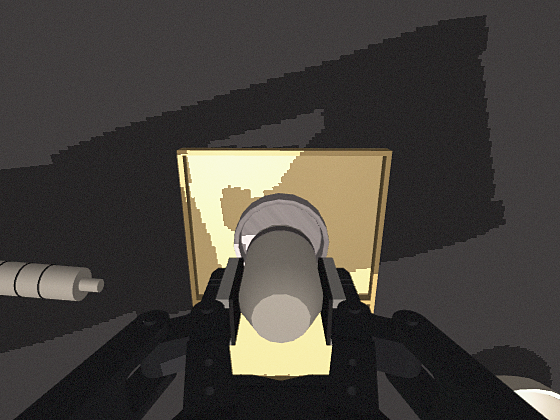

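The dish rim spans columns 234–328 with its top at row 195, which matches the prediction. The jar is centred over it at column 281, so I'll lower and release.

>>> apply_moves:
  steps:
    - [-0.6, 0, 0, 8, 0, 0, 0]
    - [-0.6, 0, 0, 8, 0, 0, 0]
    - [-0.6, 0, 0, 6, 0, 0, 0]
    - [-0.6, 0, 0, 4, 0, 0, 0]
    - [-0.6, 0, 0, 1, 0, 0, 0]
    - [-0.6, 0, 0, 0, 0, 0, 0]
    - [-0.6, 0, 0, 0, 0, 0, 0]
    - [-0.6, 0, 0, 0, 0, 0, 0]

```text
time: 14.2
tool_pos: [634.8, 182.2, 26.7]
tcp_rot: [180.0, -0.0, 84.1]
ft_force: [0.1, -0.0, -0.8]
finger_gap: 36.9
grip_force: 30.3
```

```bash
python3 - <<'E'
from bench import r
s=r.sense(); print(s['time'],s['tool_pos'],s['ft_force'],s['finger_gap'])
E
```

```text
14.2 [634.8171493  182.17800287  26.73491211] [ 0.13143602 -0.03466525 -0.83128551] 36.85619806261397
```

>>> apply_moves:
  steps:
    - [-0.6, 0, 0, 1, 0, 0, 0]
    - [-0.6, 0, 0, 0.5, 0, 0, 0]
    - [-0.6, 0, 0, 0, 0, 0, 0]
    - [0.4, 0, 0, 0, 0, 0, 0]
    - [0.4, 0, 0, 0, 0, 0, 0]
    - [0.4, 0, 0, 0, 0, 0, 0]
    - [0.4, 0, 0, 0, 0, 0, 0]
    - [0.4, 0, 0, 0, 0, 0, 0]

```text
time: 15.0
tool_pos: [634.7, 182.2, 25.1]
tcp_rot: [-180.0, 0.0, 84.1]
ft_force: [-0.6, -0.0, 0.1]
finger_gap: 60.0
grip_force: 0.0
```

>>> apply_moves:
  steps:
    - [0.6, 0, 0, -10, 0, 0, 0]
    - [0.6, 0, 0, -20, 0, 0, 0]
    - [0.6, 0, 0, -30, 0, 0, 0]
    - [1, 0, 0, -30, 0, 0, 0]
    - [1, 0, 0, -30, 0, 0, 0]
    - [1, 0, 0, -30, 0, 0, 0]
    - [1, 0, 0, -20, 0, 0, 0]
    - [1, 0, 0, 0, 0, 0, 0]

```text
time: 15.8
tool_pos: [637.1, 182.7, 201.0]
tcp_rot: [179.6, -0.1, 84.1]
ft_force: [0.5, -0.4, 0.5]
finger_gap: 85.6
grip_force: 0.0
```

```bash
python3 - <<'E'
from h import *; from bench import r
s=r.sense(); print(s['time'],s['tool_pos'],s['finger_gap'])
w=look(r,"wrist","w8.png"); np.savez("w8.npz",**w); ytray(w)
plan(s,(450,171,190),84,step=30)
E
```

```text
15.8 [637.11500303 182.6829575  200.97298571] 85.55140275470613
tray px [217 127 125 156] [632.5 147.7 181.6 127.3  83.9]
tray px [286 327  79  64] [669.  -66.4 102.4  97.6  81.2]
now [637.1 182.7 201. ] [ 1.796e+02 -1.000e-01  8.410e+01] rows 7 dyaw -0.1
[-4.4, -26.4, 1.6] 0.003
[-4.4, -26.4, 1.6] 0.003
[-4.4, -26.4, 1.6] 0.003
[-4.4, -26.4, 1.6] 0.003
[-4.4, -26.4, 1.6] 0.003
[-4.4, -26.4, 1.6] 0.003
[-4.4, -26.4, 1.6] 0.003
```

View pics/w8.png

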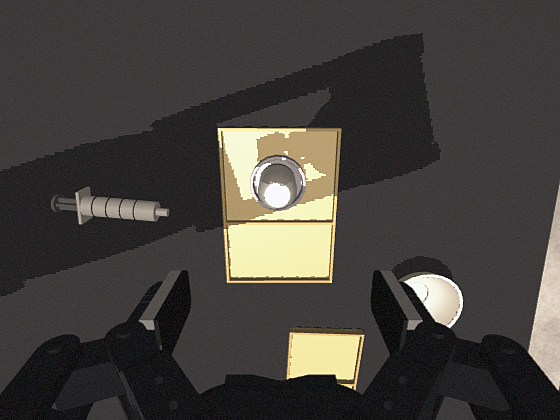

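The jar stands in the dish, with its top at (278,196) and the dish ring centred at (279,183). Next I'll move over the large syringe while turning.

```bash
python3 - <<'E'
from h import *; from bench import r
plan(r.sense(),(452,173,185),164,n=16)
E
```

```text
now [636.1 182.4 198.2] [ 1.797e+02 -1.000e-01  8.410e+01] rows 16 dyaw 79.9
[-1.8, -11.4, 0.8] -0.999
[-0.8, -11.5, 0.8] -0.999
[0.2, -11.5, 0.8] -0.999
[1.2, -11.5, 0.8] -0.999
[2.2, -11.3, 0.8] -0.999
[3.2, -11.1, 0.8] -0.999
[4.2, -10.7, 0.8] -0.999
[5.1, -10.3, 0.8] -0.999
[6.0, -9.9, 0.8] -0.999
[6.8, -9.3, 0.8] -0.999
[7.6, -8.7, 0.8] -0.999
[8.3, -8.0, 0.8] -0.999
[9.0, -7.2, 0.8] -0.999
[9.6, -6.4, 0.8] -0.999
[10.1, -5.6, 0.8] -0.999
[10.5, -4.7, 0.8] -0.999
```

>>> apply_moves:
  steps:
    - [1, -1.8, -11.4, 0.8, 0, 0, -1]
    - [1, -0.8, -11.5, 0.8, 0, 0, -1]
    - [1, 0.2, -11.5, 0.8, 0, 0, -1]
    - [1, 1.2, -11.5, 0.8, 0, 0, -1]
    - [1, 2.2, -11.3, 0.8, 0, 0, -1]
    - [1, 3.2, -11.1, 0.8, 0, 0, -1]
    - [1, 4.2, -10.7, 0.8, 0, 0, -1]
    - [1, 5.1, -10.3, 0.8, 0, 0, -1]

```text
time: 16.65
tool_pos: [541.2, 177.1, 186.9]
tcp_rot: [-179.8, -0.1, 124.3]
ft_force: [0.3, -0.1, -0.7]
finger_gap: 85.3
grip_force: 0.0
```

>>> apply_moves:
  steps:
    - [1, 6, -9.9, 0.8, 0, 0, -1]
    - [1, 6.8, -9.3, 0.8, 0, 0, -1]
    - [1, 7.6, -8.7, 0.8, 0, 0, -1]
    - [1, 8.3, -8, 0.8, 0, 0, -1]
    - [1, 9, -7.2, 0.8, 0, 0, -1]
    - [1, 9.6, -6.4, 0.8, 0, 0, -1]
    - [1, 10.1, -5.6, 0.8, 0, 0, -1]
    - [1, 10.5, -4.7, 0.8, 0, 0, -1]

```text
time: 17.45
tool_pos: [449.0, 172.3, 180.7]
tcp_rot: [-179.9, -0.1, 164.3]
ft_force: [0.9, 0.6, -0.2]
finger_gap: 85.4
grip_force: 0.0
```

```bash
cat >> h.py <<'E'
def syr(s,box,z,thr=110):
    c0,r0,c1,r1=box; g=cv2.cvtColor(s["color"],cv2.COLOR_BGR2GRAY); m=np.zeros(g.shape,np.uint8); m[r0:r1,c0:c1]=g[r0:r1,c0:c1]>thr
    m=cv2.morphologyEx(m,cv2.MORPH_CLOSE,np.ones((7,7))); b=max(blobs(m),key=lambda b:b[0][4])
    P=plane(s,np.argwhere(b[2])[:,::-1],z)[:,:2]; c=P.mean(0); u=np.linalg.svd(P-c,full_matrices=False)[2][0]; u*=np.sign(u[0])
    n=np.array([-u[1],u[0]]); a=(P-c)@u; w=(P-c)@n
    print("box",b[0],"axis deg",np.degrees(np.arctan2(u[1],u[0])).round(1),"len",a.min().round(1),a.max().round(1))
    mid=[];
    for k in np.arange(np.floor(a.min()),a.max(),6):
        q=w[(a>=k)&(a<k+6)]
        if len(q): mid.append((k+3,(q.min()+q.max())/2,np.ptp(q))); 
    print("  along,mid,width",[tuple(np.round(v,1).tolist()) for v in mid]); print("  mean",c.round(1)); return c,u,a.min(),a.max(),b
E
python3 - <<'E'
from h import *; from bench import r
s=r.sense(); print(s['time'],s['tool_pos'],s['tcp_rot'])
w=look(r,"wrist","w9.png"); np.savez("w9.npz",**w)
E
```

```text
17.45 [449.04224896 172.3205991  180.7202162 ] [-1.79919000e+02 -1.33022816e-01  1.64296431e+02]
```

View pics/w9.png

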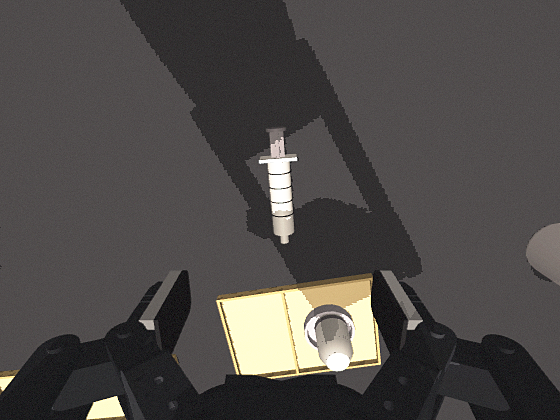

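The wrist view shows the large syringe with its plunger end at (276,128), its flange at (278,158) and its nozzle tip at (284,242). The jar is still in the dish.

```bash
python3 - <<'E'
from h import *; from bench import r
w=dict(np.load("w9.npz")); t=dict(np.load("top0.npz")); sd=dict(np.load("side0.npz"))
c=syr(w,(250,120,310,250),13,95)
P=plane(w,[(278,158),(284,242),(276,128)],12); print(P.round(1))
# height: barrel blob centres in two views
a=white(w,(250,120,310,250),11)["px"]
for n,s,b in (("top",t,(220,245,245,290)),("side",sd,(290,268,335,296))): print(n,tri(w,a,s,white(s,b,11)["px"]))
E
```

```text
box [ 258  128   40  116 2326] axis deg -11.4 len -56.3 63.7
  along,mid,width [(-54.0, 0.1, 14.3), (-48.0, 0.5, 12.8), (-42.0, 0.0, 13.0), (-36.0, -0.0, 13.9), (-30.0, -0.6, 37.4), (-24.0, -0.3, 38.3), (-18.0, -0.3, 21.8), (-12.0, -0.0, 22.0), (-6.0, -0.2, 22.0), (0.0, -0.4, 21.5), (6.0, -0.2, 22.3), (12.0, -0.2, 21.8), (18.0, -0.2, 22.3), (24.0, -0.1, 21.9), (30.0, -0.1, 21.1), (36.0, 0.1, 21.7), (42.0, 0.1, 21.4), (48.0, -0.2, 21.1), (54.0, 0.0, 20.1), (60.0, 0.1, 8.5), (66.0, -0.3, 4.3)]
  mean [448.2 172. ]
[[421.  177.8  12. ]
 [509.7 159.3  12. ]
 [393.  183.8  12. ]]
top (array([451.06773078, 171.92932331,   2.26138035]), np.float64(1.9824112430249188))
side (array([450.33014301, 171.38475358,  14.39002138]), np.float64(6.15335001398612))
```

```bash
python3 - <<'E'
from h import *; from bench import r
plan(r.sense(),(459.8,169.7,2),168.6,n=8)
E
```

```text
now [447.7 172.3 180.5] [-179.9   -0.2  164.6] rows 8 dyaw 4.0
[-1.5, 0.1, 22.3] -0.1
[-1.5, 0.1, 22.3] -0.1
[-1.5, 0.1, 22.3] -0.1
[-1.5, 0.0, 22.3] -0.1
[-1.5, 0.0, 22.3] -0.1
[-1.5, 0.0, 22.3] -0.1
[-1.5, 0.0, 22.3] -0.1
[-1.5, -0.0, 22.3] -0.1
```

>>> apply_moves:
  steps:
    - [1, -6, 0, 30, 0, 0, -0.4]
    - [1, -6, 0, 40, 0, 0, -0.4]
    - [1, 0, 0, 40, 0, 0, 0]
    - [1, 0, 0, 30, 0, 0, 0]
    - [1, 0, 0, 18, 0, 0, 0]
    - [1, 0, 0, 8, 0, 0, 0]
    - [1, 0, 0, 0, 0, 0, 0]
    - [1, 0, 0, 0, 0, 0, 0]

```text
time: 18.3
tool_pos: [462.7, 169.6, 17.2]
tcp_rot: [180.0, 0.0, 168.1]
ft_force: [-0.1, 0.3, 0.6]
finger_gap: 85.3
grip_force: 0.0
```

```bash
python3 - <<'E'
from h import *; from bench import r
plan(r.sense(),(459.8,169.7,2),168.6,n=1)
E
```

```text
now [462.7 169.6  17.2] [180.    0.  168.1] rows 1 dyaw 0.5
[2.9, -0.5, 15.2] -0.109
```

>>> apply_moves:
  steps:
    - [1, 2, -0.5, 9, 0, 0, -0.1]
    - [1, 0, 0, 6, 0, 0, 0]
    - [-0.8, 0, 0, 0, 0, 0, 0]
    - [-0.8, 0, 0, 0, 0, 0, 0]
    - [-0.8, 0, 0, 0, 0, 0, 0]
    - [-0.8, 0, 0, 0, 0, 0, 0]
    - [-0.8, 0, 0, 0, 0, 0, 0]
    - [-0.8, 0, 0, 0, 0, 0, 0]

```text
time: 19.1
tool_pos: [460.4, 169.5, 1.9]
tcp_rot: [180.0, 0.0, 168.6]
ft_force: [-0.1, 0.0, 3.0]
finger_gap: 20.9
grip_force: 29.4
```

>>> apply_moves:
  steps:
    - [-0.9, 0, 0, 0, 0, 0, 0]
    - [-0.9, 0, 0, 0, 0, 0, 0]
    - [-0.9, 0, 0, -5, 0, 0, 0]
    - [-0.9, 0, 0, -15, 0, 0, 0]
    - [-0.9, 0, 0, -25, 0, 0, 0]
    - [-0.9, 0, 0, -30, 0, 0, 0]
    - [-0.9, 0, 0, -25, 0, 0, 0]
    - [-0.9, 0, 0, -10, 0, 0, 0]

```text
time: 19.9
tool_pos: [461.5, 169.8, 114.3]
tcp_rot: [179.9, 0.2, 168.6]
ft_force: [1.1, 0.3, -1.6]
finger_gap: 20.4
grip_force: 29.4
```

```bash
python3 - <<'E'
from h import *; from bench import r
s=r.sense(); print(s['finger_gap'],s['grip_force'],s['time'])
# tray frame numbers: long tray centre (657.6,-144.5), y axis at 81.4 deg
u=np.array([np.cos(np.radians(81.4)),np.sin(np.radians(81.4))]); c=np.array([657.9,-144.5])
print("bay",c-41.5*u); T=c-41.5*u-8*u; print("origin target (nozzle to -y)",T)
plan(s,(*T,110),81.4,n=24)
E
```

```text
20.41404220076024 29.39704120159149 19.9
bay [ 651.69428325 -185.53338981]
origin target (nozzle to -y) [ 650.4980005  -193.44344086]
now [461.5 169.8 114.3] [179.9   0.2 168.6] rows 24 dyaw -87.2
[-10.7, -13.3, 0.2] 0.727
[-11.5, -12.6, 0.2] 0.727
[-12.3, -11.8, 0.2] 0.727
[-13.0, -11.0, 0.2] 0.727
[-13.7, -10.2, 0.2] 0.727
[-14.3, -9.3, 0.2] 0.727
[-14.9, -8.4, 0.2] 0.727
[-15.4, -7.4, 0.2] 0.727
[-15.8, -6.4, 0.2] 0.727
[-16.2, -5.4, 0.2] 0.727
[-16.5, -4.3, 0.2] 0.727
[-16.7, -3.3, 0.2] 0.727
[-16.9, -2.2, 0.2] 0.727
[-17.0, -1.2, 0.2] 0.727
[-17.1, -0.1, 0.2] 0.727
[-17.0, 1.0, 0.2] 0.727
[-16.9, 2.1, 0.2] 0.727
[-16.8, 3.2, 0.2] 0.727
[-16.5, 4.2, 0.2] 0.727
[-16.2, 5.3, 0.2] 0.727
[-15.9, 6.3, 0.2] 0.727
[-15.4, 7.3, 0.2] 0.727
[-14.9, 8.2, 0.2] 0.727
[-14.4, 9.2, 0.2] 0.727
```

>>> apply_moves:
  steps:
    - [-0.9, -10.7, -13.3, 0, 0, 0, 0.73]
    - [-0.9, -11.5, -12.6, 0, 0, 0, 0.73]
    - [-0.9, -12.3, -11.8, 0, 0, 0, 0.73]
    - [-0.9, -13, -11, 0, 0, 0, 0.73]
    - [-0.9, -13.7, -10.2, 0, 0, 0, 0.73]
    - [-0.9, -14.3, -9.3, 0, 0, 0, 0.73]
    - [-0.9, -14.9, -8.4, 0, 0, 0, 0.73]
    - [-0.9, -15.4, -7.4, 0, 0, 0, 0.73]

```text
time: 20.7
tool_pos: [522.3, 47.5, 110.3]
tcp_rot: [-179.9, -0.1, 139.2]
ft_force: [0.2, -0.1, -0.2]
finger_gap: 20.9
grip_force: 29.4
```

>>> apply_moves:
  steps:
    - [-0.9, -15.8, -6.4, 0, 0, 0, 0.73]
    - [-0.9, -16.2, -5.4, 0, 0, 0, 0.73]
    - [-0.9, -16.5, -4.3, 0, 0, 0, 0.73]
    - [-0.9, -16.7, -3.3, 0, 0, 0, 0.73]
    - [-0.9, -16.9, -2.2, 0, 0, 0, 0.73]
    - [-0.9, -17, -1.2, 0, 0, 0, 0.73]
    - [-0.9, -17.1, 0, 0, 0, 0, 0.73]
    - [-0.9, -17, 1, 0, 0, 0, 0.73]

```text
time: 21.5
tool_pos: [584.9, -73.5, 110.1]
tcp_rot: [-179.9, -0.1, 110.0]
ft_force: [-0.3, -0.3, 0.0]
finger_gap: 21.2
grip_force: 29.4
```

>>> apply_moves:
  steps:
    - [-0.9, -16.9, 2.1, 0, 0, 0, 0.73]
    - [-0.9, -16.8, 3.2, 0, 0, 0, 0.73]
    - [-0.9, -16.5, 4.2, 0, 0, 0, 0.73]
    - [-0.9, -16.2, 5.3, 0, 0, 0, 0.73]
    - [-0.9, -15.9, 6.3, 0, 0, 0, 0.73]
    - [-0.9, -15.4, 7.3, 0, 0, 0, 0.73]
    - [-0.9, -14.9, 8.2, 0, 0, 0, 0.73]
    - [-0.9, -14.4, 9.2, 0, 0, 0, 0.6]

```text
time: 22.3
tool_pos: [647.4, -194.7, 109.8]
tcp_rot: [-179.9, -0.0, 81.5]
ft_force: [-0.7, -0.8, 0.5]
finger_gap: 20.8
grip_force: 29.4
```

```bash
python3 - <<'E'
from h import *; from bench import r
s=r.sense(); print(s['finger_gap'],s['grip_force'],s['time'])
w=look(r,"wrist","w10.png"); np.savez("w10.npz",**w); ytray(w)
plan(s,(650.5,-193.4,35),81.4,n=4)
E
```

```text
20.806094282520593 29.360170662403107 22.3
tray px [214   0 147 285] [ 655.4 -158.6  215.    96.9   81.4]
now [ 647.4 -194.7  109.8] [-179.9   -0.    81.5] rows 4 dyaw -0.1
[0.4, 0.7, 18.7] 0.004
[0.4, 0.7, 18.7] 0.004
[0.4, 0.7, 18.7] 0.004
[0.4, 0.7, 18.7] 0.004
```

View pics/w10.png

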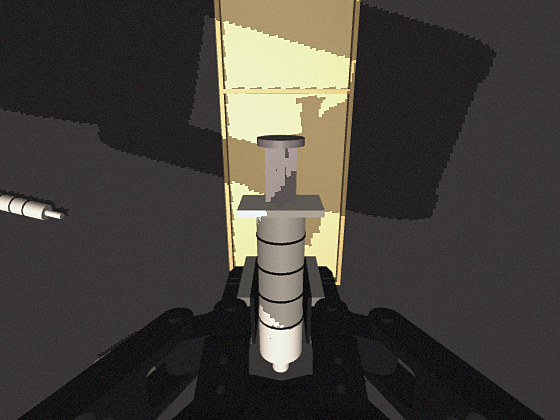

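The syringe is aligned with the long bay. The bay walls are at columns ~225 and ~350, and the plunger end at row 137 is clear of the divider at row 91.

>>> apply_moves:
  steps:
    - [-0.9, 1, 2, 10, 0, 0, 0]
    - [-0.9, 0, 0, 25, 0, 0, 0]
    - [-0.9, 0, 0, 25, 0, 0, 0]
    - [-0.9, 0, 0, 20, 0, 0, 0]
    - [-0.9, 0, 0, 12, 0, 0, 0]
    - [-0.9, 0, 0, 6, 0, 0, 0]
    - [-0.9, 0, 0, 2, 0, 0, 0]
    - [-0.9, 0, 0, 0, 0, 0, 0]

```text
time: 23.15
tool_pos: [650.5, -193.6, 12.1]
tcp_rot: [180.0, 0.0, 81.7]
ft_force: [-0.2, 0.9, -0.6]
finger_gap: 20.9
grip_force: 29.4
```

>>> apply_moves:
  steps:
    - [-0.9, 0, 0, 0, 0, 0, 0]
    - [-0.9, 0, 0, 0, 0, 0, 0]
    - [-0.9, 0, 0, 0, 0, 0, 0]
    - [-0.9, 0, 0, 0, 0, 0, 0]
    - [-0.9, 0, 0, 0, 0, 0, 0]
    - [-0.9, 0, 0, 0, 0, 0, 0]
    - [-0.9, 0, 0, 0, 0, 0, 0]
    - [-0.9, 0, 0, 0, 0, 0, 0]

```text
time: 23.95
tool_pos: [650.0, -193.6, 11.4]
tcp_rot: [-180.0, -0.0, 81.6]
ft_force: [0.3, 0.6, -0.2]
finger_gap: 20.7
grip_force: 29.4
```

>>> apply_moves:
  steps:
    - [-0.9, 0, 0, 3, 0, 0, 0]
    - [-0.9, 0, 0, 2, 0, 0, 0]
    - [-0.9, 0, 0, 1, 0, 0, 0]
    - [-0.9, 0, 0, 0, 0, 0, 0]
    - [-0.3, 0, 0, 0, 0, 0, 0]
    - [-0.3, 0, 0, 0, 0, 0, 0]
    - [-0.3, 0, 0, 0, 0, 0, 0]
    - [-0.3, 0, 0, 0, 0, 0, 0]

```text
time: 24.75
tool_pos: [650.1, -193.6, 5.6]
tcp_rot: [180.0, 0.0, 81.6]
ft_force: [-0.1, 0.7, -0.4]
finger_gap: 29.8
grip_force: 0.0
```

>>> apply_moves:
  steps:
    - [-0.3, 0, 0, -10, 0, 0, 0]
    - [-0.3, 0, 0, -25, 0, 0, 0]
    - [0, 0, 0, -35, 0, 0, 0]
    - [0.5, 0, 0, -35, 0, 0, 0]
    - [1, 0, 0, -35, 0, 0, 0]
    - [1, 0, 0, -30, 0, 0, 0]
    - [1, 0, 0, -10, 0, 0, 0]
    - [1, 0, 0, 0, 0, 0, 0]

```text
time: 25.55
tool_pos: [651.3, -194.1, 188.5]
tcp_rot: [179.7, 0.1, 81.6]
ft_force: [0.7, -0.4, -0.7]
finger_gap: 85.4
grip_force: 0.0
```

```bash
python3 - <<'E'
from h import *; from bench import r
s=r.sense(); print(s['time'],s['tool_pos'])
w=look(r,"wrist","w11.png"); np.savez("w11.npz",**w)
plan(s,(427,-161,185),157,n=16)
E
```

```text
25.55 [ 651.3150744  -194.11109619  188.50903526]
now [ 651.3 -194.1  188.5] [1.797e+02 1.000e-01 8.160e+01] rows 16 dyaw 75.4
[0.0, -14.2, 0.2] -0.942
[1.2, -14.1, 0.2] -0.942
[2.3, -14.0, 0.2] -0.942
[3.5, -13.7, 0.2] -0.942
[4.6, -13.4, 0.2] -0.942
[5.7, -13.0, 0.2] -0.942
[6.7, -12.5, 0.2] -0.942
[7.7, -11.9, 0.2] -0.942
[8.7, -11.2, 0.2] -0.942
[9.6, -10.5, 0.2] -0.942
[10.4, -9.6, 0.2] -0.942
[11.1, -8.8, 0.2] -0.942
[11.8, -7.8, 0.2] -0.942
[12.4, -6.8, 0.2] -0.942
[12.9, -5.8, 0.2] -0.942
[13.4, -4.7, 0.2] -0.942
```

View pics/w11.png

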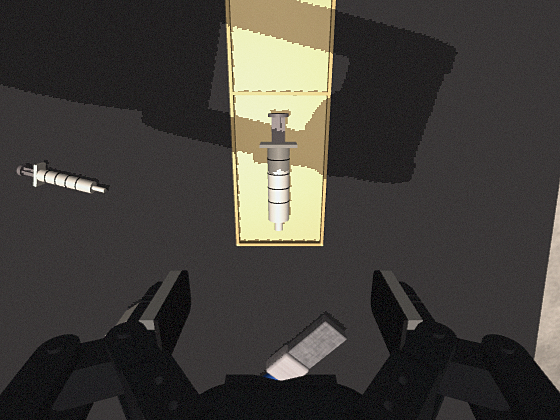

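The large syringe lies flat in the long bay, from (279,112) to (278,230). The small syringe is at left, plunger (18,169) to nozzle (107,190).

```bash
python3 - <<'E'
from h import *
for f,b in (("w1.npz",(230,285,330,340)),("w11.npz",(8,155,115,200))):
    w=dict(np.load(f)); c,u,a0,a1,_=syr(w,b,6.5,95); print("origin from nozzle",c+u*(a1-40),"from plunger",c+u*(a0+45))
E
```

```text
box [243 298  66  26 621] axis deg -23.1 len -40.9 45.1
  along,mid,width [(-38.0, -0.4, 9.1), (-32.0, 0.5, 8.0), (-26.0, 0.8, 29.7), (-20.0, 0.2, 31.5), (-14.0, 0.2, 14.5), (-8.0, 0.1, 14.9), (-2.0, 0.1, 14.9), (4.0, 0.3, 15.3), (10.0, 0.2, 15.0), (16.0, 0.1, 14.6), (22.0, -0.1, 15.0), (28.0, 0.1, 15.4), (34.0, 0.3, 14.3), (40.0, -0.3, 6.3), (46.0, 0.8, 4.8)]
  mean [ 425.6 -159.4]
origin from nozzle [ 430.31089866 -161.45676159] from plunger [ 429.36614007 -161.05340625]
box [ 17 163  88  30 963] axis deg -23.1 len -40.8 47.2
  along,mid,width [(-38.0, -0.6, 8.6), (-32.0, 0.3, 7.9), (-26.0, -2.0, 24.0), (-20.0, -0.6, 26.4), (-14.0, 0.2, 13.6), (-8.0, 0.1, 13.1), (-2.0, 0.0, 13.1), (4.0, -0.2, 12.9), (10.0, 0.0, 13.5), (16.0, -0.2, 12.6), (22.0, -0.1, 12.9), (28.0, -0.3, 13.2), (34.0, 0.1, 12.9), (40.0, -0.1, 5.0), (46.0, -0.1, 5.3)]
  mean [ 422.6 -157.3]
origin from nozzle [ 429.2818975  -160.16462864] from plunger [ 426.50474112 -158.97880763]
```

>>> apply_moves:
  steps:
    - [1, 0, -14.2, 0, 0, 0, -0.94]
    - [1, 1.2, -14.1, 0, 0, 0, -0.94]
    - [1, 2.3, -14, 0, 0, 0, -0.94]
    - [1, 3.5, -13.7, 0, 0, 0, -0.94]
    - [1, 4.6, -13.4, 0, 0, 0, -0.94]
    - [1, 5.7, -13, 0, 0, 0, -0.94]
    - [1, 6.7, -12.5, 0, 0, 0, -0.94]
    - [1, 7.7, -11.9, 0, 0, 0, -0.94]

```text
time: 26.4
tool_pos: [535.8, -176.3, 182.4]
tcp_rot: [-179.8, -0.2, 119.4]
ft_force: [0.3, -0.7, -0.9]
finger_gap: 85.2
grip_force: 0.0
```

>>> apply_moves:
  steps:
    - [1, 8.7, -11.2, 0, 0, 0, -0.94]
    - [1, 9.6, -10.5, 0, 0, 0, -0.94]
    - [1, 10.4, -9.6, 0, 0, 0, -0.94]
    - [1, 11.1, -8.8, 0, 0, 0, -0.94]
    - [1, 11.8, -7.8, 0, 0, 0, -0.94]
    - [1, 12.4, -6.8, 0, 0, 0, -0.94]
    - [1, 12.9, -5.8, 0, 0, 0, -0.94]
    - [1, 13.4, -4.7, 0, 0, 0, -0.94]

```text
time: 27.2
tool_pos: [423.8, -159.4, 182.7]
tcp_rot: [180.0, -0.3, 157.0]
ft_force: [0.7, 0.8, 0.6]
finger_gap: 85.1
grip_force: 0.0
```

```bash
python3 - <<'E'
from h import *; from bench import r
s=r.sense(); print(s['time'],s['tool_pos'],s['tcp_rot'])
w=look(r,"wrist","w12.png"); np.savez("w12.npz",**w)
c,u,a0,a1,b=syr(w,(200,80,360,260),6.5,95); o=c+u*(a1-40); print("origin from nozzle",o,"from plunger",c+u*(a0+45))
a=white(w,(200,80,360,260),6)["px"]
for n,f,bx in (("top","top0.npz",(330,258,352,290)),("side","side0.npz",(338,188,370,210)),("w11","w11.npz",(8,155,115,200))):
    v=dict(np.load(f)); print(n,tri(w,a,v,white(v,bx,6)["px"]))
plan(s,(*o,2),180+np.degrees(np.arctan2(u[1],u[0])),n=8)
E
```

```text
27.2 [ 423.77441918 -159.43001436  182.74526757] [179.98385719  -0.25638711 157.03119707]
box [  200    80   123   180 18489] axis deg -34.2 len -91.3 115.7
  along,mid,width [(-89.0, 35.4, 28.5), (-83.0, 20.2, 58.2), (-77.0, 5.4, 90.7), (-71.0, -5.2, 113.2), (-65.0, -5.0, 113.0), (-59.0, -4.4, 112.9), (-53.0, -3.9, 112.5), (-47.0, -3.1, 112.7), (-41.0, -2.3, 112.1), (-35.0, -1.8, 112.7), (-29.0, -1.2, 112.3), (-23.0, -0.4, 112.5), (-17.0, -0.2, 111.7), (-11.0, 0.5, 111.7), (-5.0, 1.4, 110.0), (1.0, 2.1, 111.9), (7.0, 2.4, 111.2), (13.0, 3.4, 111.9), (19.0, 3.8, 111.6), (25.0, 4.5, 110.9), (31.0, 3.8, 108.7), (37.0, 2.9, 105.5), (43.0, -2.4, 93.5), (49.0, -1.9, 93.0), (55.0, -2.2, 91.3), (61.0, -0.2, 89.6), (67.0, 6.5, 105.6), (73.0, 9.0, 109.6), (79.0, 10.0, 110.2), (85.0, 10.7, 110.3), (91.0, 11.5, 110.3), (97.0, 10.2, 106.3), (103.0, -4.1, 76.3), (109.0, -16.4, 50.5), (115.0, -30.3, 18.9)]
  mean [ 394.7 -176.9]
origin from nozzle [ 457.34995512 -219.42766515] from plunger [ 356.38585365 -150.88748645]
top (array([ 428.93739068, -191.29281409, -176.43799578]), np.float64(30.03019115133895))
side (array([ 414.43395504, -181.1733049 ,  -18.98098778]), np.float64(32.62259413368861))
w11 (array([ 398.71903084, -171.59981364,  -24.85440391]), np.float64(18.233317713567235))
now [ 423.8 -159.4  182.7] [180.   -0.3 157. ] rows 8 dyaw -11.2
[-6.8, -5.3, 22.6] 0.28
[-6.9, -5.1, 22.6] 0.28
[-7.0, -4.9, 22.6] 0.28
[-7.2, -4.8, 22.6] 0.28
[-7.3, -4.6, 22.6] 0.28
[-7.4, -4.4, 22.6] 0.28
[-7.5, -4.2, 22.6] 0.28
[-7.6, -4.0, 22.6] 0.28
```

```bash
python3 - <<'E'
from h import *; from bench import r
w=dict(np.load("w12.npz")); s=r.sense()
c,u,a0,a1,b=syr(w,(240,120,330,250),6.5,140); o=c+u*(a1-40); print("origin from nozzle",o,"from plunger",c+u*(a0+45))
a=white(w,(240,120,330,250),6,140)["px"]
for n,f,bx in (("top","top0.npz",(330,258,352,290)),("w11","w11.npz",(8,155,115,200))):
    v=dict(np.load(f)); print(n,tri(w,a,v,white(v,bx,6)["px"]))
plan(s,(*o,2),156.9,n=1)
E
```

```text
box [270 147  25  80 932] axis deg -23.7 len -38.0 46.7
  along,mid,width [(-35.0, -0.4, 10.0), (-29.0, 0.2, 7.1), (-23.0, -0.2, 22.2), (-17.0, -0.2, 24.3), (-11.0, -0.0, 12.3), (-5.0, 0.0, 12.4), (1.0, 0.1, 12.4), (7.0, 0.2, 12.5), (13.0, 0.2, 12.5), (19.0, -0.2, 11.6), (25.0, -0.1, 11.7), (31.0, 0.0, 11.8), (37.0, -0.5, 10.7), (43.0, 0.2, 3.3), (49.0, 0.2, 3.2)]
  mean [ 424.  -157.6]
origin from nozzle [ 430.0672473  -160.29442131] from plunger [ 430.40300782 -160.44171664]
top (array([ 427.65469925, -160.14866267,   -9.83292162]), np.float64(2.081792934602595))
w11 (array([ 423.46137316, -157.51601319,    7.18874537]), np.float64(0.19490099003465675))
now [ 422.3 -159.1  182.6] [180.   -0.3 157.3] rows 1 dyaw -0.4
[-7.6, 1.9, 180.6] 0.085
```

>>> apply_moves:
  steps:
    - [1, -3, 0, 30, 0, 0, 0.1]
    - [1, -3, 0, 40, 0, 0, 0]
    - [1, 0, 0, 40, 0, 0, 0]
    - [1, 0, 0, 30, 0, 0, 0]
    - [1, 0, 0, 15, 0, 0, 0]
    - [1, 0, 0, 10, 0, 0, 0]
    - [1, 0, 0, 0, 0, 0, 0]
    - [1, 0, 0, 0, 0, 0, 0]

```text
time: 28.05
tool_pos: [431.3, -162.6, 20.6]
tcp_rot: [180.0, -0.0, 156.3]
ft_force: [0.4, 0.2, 1.2]
finger_gap: 85.2
grip_force: 0.0
```

```bash
python3 - <<'E'
from h import *; from bench import r
plan(r.sense(),(430.1,-160.4,1.5),156.6,n=1)
E
```

```text
now [ 431.3 -162.6   20.6] [180.   -0.  156.3] rows 1 dyaw 0.3
[2.0, 1.5, 19.1] -0.057
```

>>> apply_moves:
  steps:
    - [1, 1.5, 1, 10, 0, 0, 0]
    - [1, 0, 0, 6, 0, 0, 0]
    - [1, 0, 0, 3, 0, 0, 0]
    - [-0.95, 0, 0, 0, 0, 0, 0]
    - [-0.95, 0, 0, 0, 0, 0, 0]
    - [-0.95, 0, 0, 0, 0, 0, 0]
    - [-0.95, 0, 0, 0, 0, 0, 0]
    - [-0.95, 0, 0, 0, 0, 0, 0]

```text
time: 28.85
tool_pos: [430.4, -161.2, 1.7]
tcp_rot: [-180.0, 0.0, 156.3]
ft_force: [0.1, 0.5, 2.3]
finger_gap: 12.5
grip_force: 8.8
```

>>> apply_moves:
  steps:
    - [-0.98, 0, 0, 0, 0, 0, 0]
    - [-0.98, 0, 0, 0, 0, 0, 0]
    - [-0.98, 0, 0, 0, 0, 0, 0]
    - [-0.98, 0, 0, -5, 0, 0, 0]
    - [-0.98, 0, 0, -20, 0, 0, 0]
    - [-0.98, 0, 0, -30, 0, 0, 0]
    - [-0.98, 0, 0, -30, 0, 0, 0]
    - [-0.98, 0, 0, -15, 0, 0, 0]

```text
time: 29.65
tool_pos: [431.4, -161.7, 104.5]
tcp_rot: [-180.0, 0.2, 156.3]
ft_force: [0.8, -0.5, 0.8]
finger_gap: 11.7
grip_force: 29.8
```

```bash
python3 - <<'E'
from h import *; from bench import r
s=r.sense(); print(s['finger_gap'],s['grip_force'],s['time'])
u=np.array([np.cos(np.radians(83.9)),np.sin(np.radians(83.9))]); c=np.array([632.5,147.2])
T=c-51.5*u; print("narrow bay",T)
plan(s,(*T,100),173.4,n=16)
E
```

```text
11.679279061552228 29.754552841186523 29.65
narrow bay [627.02740033  95.99159588]
now [ 431.4 -161.7  104.5] [-180.     0.2  156.3] rows 16 dyaw 17.1
[-4.7, 19.7, 0.3] -0.213
[-5.1, 19.6, 0.3] -0.213
[-5.5, 19.5, 0.3] -0.213
[-5.8, 19.4, 0.3] -0.213
[-6.2, 19.2, 0.3] -0.213
[-6.5, 19.1, 0.3] -0.213
[-6.9, 19.0, 0.3] -0.213
[-7.2, 18.9, 0.3] -0.213
[-7.6, 18.7, 0.3] -0.213
[-7.9, 18.6, 0.3] -0.213
[-8.3, 18.4, 0.3] -0.213
[-8.6, 18.3, 0.3] -0.213
[-9.0, 18.1, 0.3] -0.213
[-9.3, 17.9, 0.3] -0.213
[-9.6, 17.8, 0.3] -0.213
[-10.0, 17.6, 0.3] -0.213
```

>>> apply_moves:
  steps:
    - [-0.98, -4.7, 19.7, 0, 0, 0, -0.21]
    - [-0.98, -5.1, 19.6, 0, 0, 0, -0.21]
    - [-0.98, -5.5, 19.5, 0, 0, 0, -0.21]
    - [-0.98, -5.8, 19.4, 0, 0, 0, -0.21]
    - [-0.98, -6.2, 19.2, 0, 0, 0, -0.21]
    - [-0.98, -6.5, 19.1, 0, 0, 0, -0.21]
    - [-0.98, -6.9, 19, 0, 0, 0, -0.21]
    - [-0.98, -7.2, 18.9, 0, 0, 0, -0.21]

```text
time: 30.45
tool_pos: [528.4, -31.5, 101.5]
tcp_rot: [-180.0, -0.0, 164.8]
ft_force: [0.7, 0.8, -0.0]
finger_gap: 11.4
grip_force: 29.8
```

>>> apply_moves:
  steps:
    - [-0.98, -7.6, 18.7, 0, 0, 0, -0.21]
    - [-0.98, -7.9, 18.6, 0, 0, 0, -0.21]
    - [-0.98, -8.3, 18.4, 0, 0, 0, -0.21]
    - [-0.98, -8.6, 18.3, 0, 0, 0, -0.21]
    - [-0.98, -9, 18.1, 0, 0, 0, -0.21]
    - [-0.98, -9.3, 17.9, 0, 0, 0, -0.21]
    - [-0.98, -9.6, 17.8, 0, 0, 0, -0.21]
    - [-0.98, -9.5, 17, 0, 0, 0, -0.21]

```text
time: 31.25
tool_pos: [626.0, 96.4, 101.4]
tcp_rot: [-180.0, -0.0, 173.2]
ft_force: [-0.2, -0.1, -0.4]
finger_gap: 11.9
grip_force: 29.8
```

>>> apply_moves:
  steps:
    - [-0.98, 0, 0, 0, 0, 0, 0]
    - [-0.98, 0, 0, 20, 0, 0, 0]
    - [-0.98, 0, 0, 25, 0, 0, 0]
    - [-0.98, 0, 0, 15, 0, 0, 0]
    - [-0.98, 0, 0, 8, 0, 0, 0]
    - [-0.98, 0, 0, 2, 0, 0, 0]
    - [-0.98, 0, 0, 0, 0, 0, 0]
    - [-0.98, 0, 0, 0, 0, 0, 0]

```text
time: 32.05
tool_pos: [626.7, 95.7, 32.8]
tcp_rot: [180.0, 0.1, 173.1]
ft_force: [0.2, 0.2, 0.1]
finger_gap: 11.8
grip_force: 29.8
```

```bash
python3 - <<'E'
from h import *; from bench import r
s=r.sense(); print(s['finger_gap'],s['grip_force'],s['time'])
w=look(r,"wrist","w13.png"); np.savez("w13.npz",**w)
plan(s,(627,96,4.7),173.4,n=1)
E
```

```text
11.785248624424344 29.773549139499664 32.05
now [626.7  95.7  32.8] [1.800e+02 1.000e-01 1.731e+02] rows 1 dyaw 0.3
[-0.3, 0.4, 28.1] -0.054
```

View pics/w13.png

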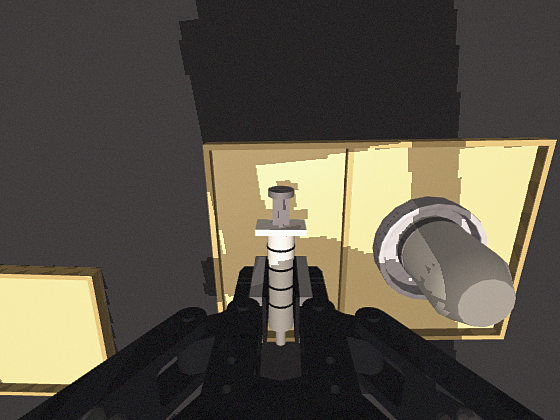

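The small syringe is centred over the narrow bay, between the wall at column ~213 and the divider at ~346. The plunger end is at (281,190), inside the bay, and the jar and dish are undisturbed.

>>> apply_moves:
  steps:
    - [-0.98, 0, 0, 12, 0, 0, 0]
    - [-0.98, 0, 0, 9, 0, 0, 0]
    - [-0.98, 0, 0, 5, 0, 0, 0]
    - [-0.98, 0, 0, 1.5, 0, 0, 0]
    - [-0.98, 0, 0, 0, 0, 0, 0]
    - [-0.98, 0, 0, 0, 0, 0, 0]
    - [-0.98, 0, 0, 0, 0, 0, 0]
    - [-0.98, 0, 0, 0, 0, 0, 0]

```text
time: 32.9
tool_pos: [625.4, 95.8, 4.7]
tcp_rot: [-180.0, -0.1, 173.1]
ft_force: [-6.6, -0.0, 12.4]
finger_gap: 11.5
grip_force: 31.0
```

>>> apply_moves:
  steps:
    - [-0.98, 0, 0, 0.6, 0, 0, 0]
    - [-0.98, 0, 0, 0, 0, 0, 0]
    - [-0.5, 0, 0, 0, 0, 0, 0]
    - [-0.5, 0, 0, 0, 0, 0, 0]
    - [-0.5, 0, 0, 0, 0, 0, 0]
    - [-0.5, 0, 0, -10, 0, 0, 0]
    - [-0.5, 0, 0, -25, 0, 0, 0]
    - [-0.5, 0, 0, -30, 0, 0, 0]

```text
time: 33.7
tool_pos: [624.2, 95.5, 67.6]
tcp_rot: [-180.0, -0.2, 173.1]
ft_force: [0.8, 0.3, -0.3]
finger_gap: 21.4
grip_force: 0.0
```

>>> apply_moves:
  steps:
    - [-0.5, 0, 0, -40, 0, 0, 0]
    - [-0.5, 0, 0, -40, 0, 0, 0]
    - [0.5, 0, 0, -30, 0, 0, 0]
    - [1, 0, 0, -10, 0, 0, 0]
    - [1, 0, 0, 0, 0, 0, 0]
    - [1, 0, 0, 0, 0, 0, 0]
    - [1, 0, 0, 0, 0, 0, 0]
    - [1, 0, 0, 0, 0, 0, 0]

```text
time: 34.5
tool_pos: [624.6, 95.6, 186.1]
tcp_rot: [-180.0, -0.2, 173.1]
ft_force: [0.1, -0.8, -0.2]
finger_gap: 85.2
grip_force: 0.0
```

```bash
python3 - <<'E'
from h import *; from bench import r
s=r.sense(); print(s['time'],s['tool_pos'])
t=dict(np.load("top0.npz")); sd=dict(np.load("side0.npz"))
a=white(t,(385,245,418,275),45); b=white(sd,(345,140,372,168),45); print(a,b,tri(t,a["px"],sd,b["px"]))
w=look(r,"wrist","w14.png"); np.savez("w14.npz",**w)
plan(s,(468,-337,200),116.6,n=24)
E
```

```text
34.5 [624.59271578  95.56336979 186.09451509]
{'px': array([400.9, 259.5]), 'st': array([390, 248,  23,  24, 336], dtype=int32), 'rect': array([ 467.2, -338.9,   54.6,   56. ,   25.7]), 'circ': array([ 466.7, -339.5,   36.2])} {'px': array([358.5, 150.8]), 'st': array([350, 144,  18,  16, 219], dtype=int32), 'rect': array([ 466.3, -332.3,   53.9,   69.3,   27.8]), 'circ': array([ 463.6, -332.4,   40.3])} (array([ 467.80877602, -340.3489586 ,   39.004031  ]), np.float64(1.469888993053753))
now [624.6  95.6 186.1] [-180.    -0.2  173.1] rows 24 dyaw -56.5
[4.3, -18.7, -0.6] 0.471
[3.6, -18.8, -0.6] 0.471
[2.8, -19.0, -0.6] 0.471
[2.0, -19.1, -0.6] 0.471
[1.2, -19.1, -0.6] 0.471
[0.4, -19.2, -0.6] 0.471
[-0.4, -19.2, -0.6] 0.471
[-1.2, -19.1, -0.6] 0.471
[-1.9, -19.1, -0.6] 0.471
[-2.7, -19.0, -0.6] 0.471
[-3.5, -18.8, -0.6] 0.471
[-4.3, -18.7, -0.6] 0.471
[-5.0, -18.5, -0.6] 0.471
[-5.8, -18.3, -0.6] 0.471
[-6.5, -18.0, -0.6] 0.471
[-7.3, -17.7, -0.6] 0.471
[-8.0, -17.4, -0.6] 0.471
[-8.7, -17.1, -0.6] 0.471
[-9.4, -16.7, -0.6] 0.471
[-10.1, -16.3, -0.6] 0.471
[-10.7, -15.9, -0.6] 0.471
[-11.4, -15.4, -0.6] 0.471
[-12.0, -14.9, -0.6] 0.471
[-12.6, -14.4, -0.6] 0.471
```

View pics/w14.png

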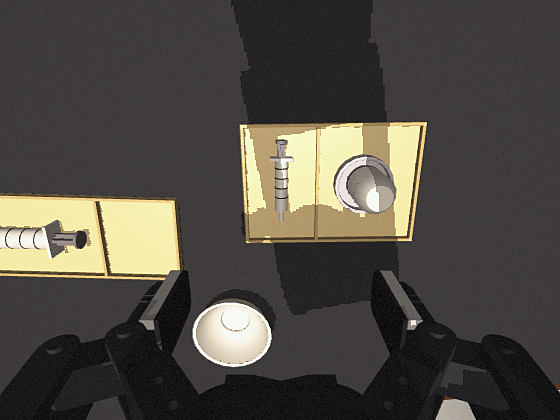

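The small syringe lies flat in the narrow bay, from (281,140) to (282,218). The jar is in the dish, and the short bay at (140,238) is free. I have now viewed 15 pictures, one over the allowed 14, so I'll do the rest numerically without viewing any more. Next is the tub.

>>> apply_moves:
  steps:
    - [1, 4.3, -18.7, -0.6, 0, 0, 0.47]
    - [1, 3.6, -18.8, -0.6, 0, 0, 0.47]
    - [1, 2.8, -19, -0.6, 0, 0, 0.47]
    - [1, 2, -19.1, -0.6, 0, 0, 0.47]
    - [1, 1.2, -19.1, -0.6, 0, 0, 0.47]
    - [1, 0.4, -19.2, -0.6, 0, 0, 0.47]
    - [1, -0.4, -19.2, -0.6, 0, 0, 0.47]
    - [1, -1.2, -19.1, -0.6, 0, 0, 0.47]

```text
time: 35.35
tool_pos: [572.6, -50.9, 193.4]
tcp_rot: [-180.0, 0.0, 154.1]
ft_force: [-0.0, -0.1, -0.7]
finger_gap: 85.1
grip_force: 0.0
```

>>> apply_moves:
  steps:
    - [1, -1.9, -19.1, -0.6, 0, 0, 0.47]
    - [1, -2.7, -19, -0.6, 0, 0, 0.47]
    - [1, -3.5, -18.8, -0.6, 0, 0, 0.47]
    - [1, -4.3, -18.7, -0.6, 0, 0, 0.47]
    - [1, -5, -18.5, -0.6, 0, 0, 0.47]
    - [1, -5.8, -18.3, -0.6, 0, 0, 0.47]
    - [1, -6.5, -18, -0.6, 0, 0, 0.47]
    - [1, -7.3, -17.7, -0.6, 0, 0, 0.47]

```text
time: 36.15
tool_pos: [520.2, -194.8, 198.2]
tcp_rot: [-180.0, 0.0, 135.3]
ft_force: [0.0, 1.1, 0.4]
finger_gap: 85.4
grip_force: 0.0
```

>>> apply_moves:
  steps:
    - [1, -8, -17.4, -0.6, 0, 0, 0.47]
    - [1, -8.7, -17.1, -0.6, 0, 0, 0.47]
    - [1, -9.4, -16.7, -0.6, 0, 0, 0.47]
    - [1, -10.1, -16.3, -0.6, 0, 0, 0.47]
    - [1, -10.7, -15.9, -0.6, 0, 0, 0.47]
    - [1, -11.4, -15.4, -0.6, 0, 0, 0.47]
    - [1, -12, -14.9, -0.6, 0, 0, 0.47]
    - [1, -9, -10, -0.6, 0, 0, 0.47]

```text
time: 36.95
tool_pos: [470.1, -333.8, 203.0]
tcp_rot: [-180.0, 0.0, 116.4]
ft_force: [0.9, 0.1, 0.5]
finger_gap: 85.3
grip_force: 0.0
```

```bash
python3 - <<'E'
from h import *; from bench import r
s=r.sense(); print(s['time'],s['tool_pos'],s['tcp_rot'])
w=look(r,"wrist"); np.savez("w15.npz",**w)
g=cv2.cvtColor(w["color"],cv2.COLOR_BGR2GRAY); print("bg",np.median(g[120:240,200:360]))
for thr in (110,130,150): print(thr,white(w,(200,90,360,260),45,thr))
# depth check of the lid
d=w["depth"]; m=d>0; v,u=np.nonzero(m); P=(np.c_[u,v,np.ones(len(u))]@np.linalg.inv(w["mtx"]).T*d[m][:,None])@w["T"][:3,:3].T+w["T"][:3,3]
k=(P[:,2]>38)&(P[:,2]<55)&(np.hypot(P[:,0]-468,P[:,1]+340)<60); Q=P[k]; print(len(Q),np.median(Q,0)); print(cv2.minAreaRect(Q[:,:2].astype(np.float32)))
E
```

```text
36.95 [ 470.10494335 -333.76975509  203.03382915] [-1.79989193e+02  2.79525594e-02  1.16428828e+02]
bg 69.0
110 {'px': array([276. , 189.1]), 'st': array([ 250,  162,   53,   55, 2084], dtype=int32), 'rect': array([ 466.2, -337.2,   50.1,   54.9,   26.3]), 'circ': array([ 467.2, -339. ,   34.3])}
130 {'px': array([275.9, 191.4]), 'st': array([ 251,  168,   51,   48, 1491], dtype=int32), 'rect': array([ 467.2, -339.4,   50. ,   48. ,   26.4]), 'circ': array([ 467.3, -339.4,   34. ])}
150 {'px': array([276.1, 191.3]), 'st': array([ 251,  168,   51,   48, 1473], dtype=int32), 'rect': array([ 467.4, -339.3,   49.4,   48. ,   26.4]), 'circ': array([ 467.3, -339.4,   34. ])}
2474 [ 467.06030139 -337.92009026   45.25541357]
((467.5674133300781, -339.1349182128906), (50.07044219970703, 49.27324676513672), 26.402587890625)
```

```bash
python3 - <<'E'
from h import *; from bench import r
plan(r.sense(),(467.4,-339.2,19),116.4,n=1)
E
```

```text
now [ 469.7 -335.2  203.1] [-1.800e+02  1.000e-01  1.162e+02] rows 1 dyaw 0.2
[-2.6, -3.8, 184.1] -0.031
```

>>> apply_moves:
  steps:
    - [1, -2.6, -3, 10, 0, 0, 0]
    - [1, 0, 0, 30, 0, 0, 0]
    - [1, 0, 0, 30, 0, 0, 0]
    - [1, 0, 0, 30, 0, 0, 0]
    - [1, 0, 0, 20, 0, 0, 0]
    - [1, 0, 0, 0, 0, 0, 0]
    - [1, 0, 0, 0, 0, 0, 0]
    - [1, 0, 0, 0, 0, 0, 0]

```text
time: 37.8
tool_pos: [471.2, -335.9, 84.4]
tcp_rot: [179.9, 0.1, 116.8]
ft_force: [0.1, -0.3, 0.3]
finger_gap: 85.3
grip_force: 0.0
```

```bash
python3 - <<'E'
from h import *; from bench import r
plan(r.sense(),(467.4,-339.2,19),116.4,n=1)
E
```

```text
now [ 471.2 -335.9   84.4] [1.799e+02 1.000e-01 1.168e+02] rows 1 dyaw -0.4
[-1.2, -4.9, 65.4] 0.074
```

>>> apply_moves:
  steps:
    - [1, -1, -4, 10, 0, 0, 0]
    - [1, 0, 0, 20, 0, 0, 0]
    - [1, 0, 0, 20, 0, 0, 0]
    - [1, 0, 0, 10, 0, 0, 0]
    - [1, 0, 0, 5, 0, 0, 0]
    - [1, 0, 0, 0, 0, 0, 0]
    - [1, 0, 0, 0, 0, 0, 0]
    - [1, 0, 0, 0, 0, 0, 0]

```text
time: 38.6
tool_pos: [467.8, -338.8, 19.0]
tcp_rot: [180.0, 0.1, 116.7]
ft_force: [-0.6, 0.4, 1.1]
finger_gap: 85.5
grip_force: 0.0
```

>>> apply_moves:
  steps:
    - [-0.5, 0, 0, 0, 0, 0, 0]
    - [-0.5, 0, 0, 0, 0, 0, 0]
    - [-0.5, 0, 0, 0, 0, 0, 0]
    - [-0.5, 0, 0, 0, 0, 0, 0]
    - [-0.5, 0, 0, 0, 0, 0, 0]
    - [-0.5, 0, 0, 0, 0, 0, 0]
    - [-0.5, 0, 0, 0, 0, 0, 0]
    - [-0.5, 0, 0, 0, 0, 0, 0]

```text
time: 39.4
tool_pos: [467.4, -338.4, 18.3]
tcp_rot: [180.0, 0.0, 116.7]
ft_force: [-1.5, 0.8, 6.7]
finger_gap: 49.5
grip_force: 31.7
```

>>> apply_moves:
  steps:
    - [-0.5, 0, 0, -4, 0, 0, 0]
    - [-0.5, 0, 0, -10, 0, 0, 0]
    - [-0.5, 0, 0, -18, 0, 0, 0]
    - [-0.5, 0, 0, -20, 0, 0, 0]
    - [-0.5, 0, 0, -18, 0, 0, 0]
    - [-0.5, 0, 0, -8, 0, 0, 0]
    - [-0.5, 0, 0, -2, 0, 0, 0]
    - [-0.5, 0, 0, 0, 0, 0, 0]

```text
time: 40.2
tool_pos: [467.0, -338.0, 97.6]
tcp_rot: [-180.0, -0.0, 116.7]
ft_force: [-0.4, 0.1, -1.9]
finger_gap: 49.3
grip_force: 31.4
```

```bash
cat >> h.py <<'E'
def cloud(w):
    d=w["depth"]; m=d>0; v,u=np.nonzero(m)
    return (np.c_[u,v,np.ones(len(u))]@np.linalg.inv(w["mtx"]).T*d[m][:,None])@w["T"][:3,:3].T+w["T"][:3,3]
def fit(Q):
    c=Q.mean(0); n=np.linalg.svd(Q-c,full_matrices=False)[2][2]; n*=np.sign(n[2]); return c,np.degrees(np.arccos(n[2])),n
E
python3 - <<'E'
from h import *; from bench import r
s=r.sense(); print(s['time'],s['tool_pos'],s['finger_gap'],s['grip_force'],s['ft_force'])
w=look(r,"wrist","w16.png"); P=cloud(w)
k=(np.hypot(P[:,0]-s['tool_pos'][0],P[:,1]-s['tool_pos'][1])<20)&(P[:,2]>s['tool_pos'][2]+5)&(P[:,2]<s['tool_pos'][2]+45)
Q=P[k]; z=np.median(Q[:,2]); Q=Q[abs(Q[:,2]-z)<8]; print(len(Q),"lid z",z,fit(Q))
u=np.array([np.cos(np.radians(81.4)),np.sin(np.radians(81.4))]); T=np.array([657.9,-144.5])+79*u; print(T)
plan(s,(*T,s['tool_pos'][2]),81.4,n=16)
E
```

```text
40.2 [ 466.99432254 -338.03755863   97.57169957] 49.29726926887576 31.35804533958435 [-0.41577524  0.07010715 -1.88354652]
5803 lid z 124.778395145551 (array([ 466.58584382, -337.29831479,  124.7661108 ]), np.float64(0.1532864243107286), array([0.00216006, 0.00157849, 0.99999642]))
[669.71329213 -66.3882459 ]
now [ 467.  -338.    97.6] [-180.    -0.   116.7] rows 16 dyaw -35.3
[9.5, 19.0, -0.0] 0.442
[10.2, 18.6, -0.0] 0.442
[10.9, 18.2, -0.0] 0.442
[11.6, 17.7, -0.0] 0.442
[12.3, 17.3, -0.0] 0.442
[12.9, 16.8, -0.0] 0.442
[13.6, 16.3, -0.0] 0.442
[14.2, 15.7, -0.0] 0.442
[14.8, 15.2, -0.0] 0.442
[15.3, 14.6, -0.0] 0.442
[15.9, 14.0, -0.0] 0.442
[16.4, 13.4, -0.0] 0.442
[16.9, 12.7, -0.0] 0.442
[17.4, 12.1, -0.0] 0.442
[17.9, 11.4, -0.0] 0.442
[18.3, 10.7, -0.0] 0.442
```

>>> apply_moves:
  steps:
    - [-0.5, 9.5, 19, 0, 0, 0, 0.44]
    - [-0.5, 10.2, 18.6, 0, 0, 0, 0.44]
    - [-0.5, 10.9, 18.2, 0, 0, 0, 0.44]
    - [-0.5, 11.6, 17.7, 0, 0, 0, 0.44]
    - [-0.5, 12.3, 17.3, 0, 0, 0, 0.44]
    - [-0.5, 12.9, 16.8, 0, 0, 0, 0.44]
    - [-0.5, 13.6, 16.3, 0, 0, 0, 0.44]
    - [-0.5, 14.2, 15.7, 0, 0, 0, 0.44]

```text
time: 41.05
tool_pos: [568.0, -201.0, 96.2]
tcp_rot: [-179.9, -0.1, 99.0]
ft_force: [0.0, -0.1, -1.0]
finger_gap: 49.4
grip_force: 31.4
```

>>> apply_moves:
  steps:
    - [-0.5, 14.8, 15.2, 0, 0, 0, 0.44]
    - [-0.5, 15.3, 14.6, 0, 0, 0, 0.44]
    - [-0.5, 15.9, 14, 0, 0, 0, 0.44]
    - [-0.5, 16.4, 13.4, 0, 0, 0, 0.44]
    - [-0.5, 16.9, 12.7, 0, 0, 0, 0.44]
    - [-0.5, 17.4, 12.1, 0, 0, 0, 0.44]
    - [-0.5, 17.9, 11.4, 0, 0, 0, 0.44]
    - [-0.5, 18, 10.5, 0, 0, 0, 0.44]

```text
time: 41.85
tool_pos: [668.8, -65.4, 95.9]
tcp_rot: [-179.8, -0.0, 81.4]
ft_force: [-0.3, -0.2, -1.3]
finger_gap: 49.3
grip_force: 31.4
```

>>> apply_moves:
  steps:
    - [-0.5, 0, 0, 0, 0, 0, 0]
    - [-0.5, 0, 0, 15, 0, 0, 0]
    - [-0.5, 0, 0, 20, 0, 0, 0]
    - [-0.5, 0, 0, 12, 0, 0, 0]
    - [-0.5, 0, 0, 5, 0, 0, 0]
    - [-0.5, 0, 0, 0, 0, 0, 0]
    - [-0.5, 0, 0, 0, 0, 0, 0]
    - [-0.5, 0, 0, 0, 0, 0, 0]

```text
time: 42.65
tool_pos: [670.2, -66.7, 47.1]
tcp_rot: [179.9, 0.0, 81.5]
ft_force: [-0.5, -0.5, -0.9]
finger_gap: 49.4
grip_force: 31.5
```

```bash
python3 - <<'E'
from h import *; from bench import r
s=r.sense(); print(s['time'],s['finger_gap'],s['grip_force'],s['ft_force'])
w=look(r,"wrist","w17.png"); ytray(w); P=cloud(w)
u=np.array([np.cos(np.radians(81.4)),np.sin(np.radians(81.4))]); 
k=(np.hypot(P[:,0]-s['tool_pos'][0],P[:,1]-s['tool_pos'][1])<20)&(abs(P[:,2]-s['tool_pos'][2]-27)<8); print(len(P[k]),fit(P[k]))
plan(s,(669.7,-66.4,21),81.4,n=1)
E
```

```text
42.65 49.357817511204615 31.467350721359253 [-0.4676597  -0.5357929  -0.93820102]
tray px [ 18   0 261  41] [623.4  61.9  17.4 126.3  81.5]
tray px [197 170 168 100] [671.2 -53.8  64.3  96.7  81.4]
5808 (array([670.29323989, -65.81062918,  74.2139796 ]), np.float64(0.17315243916698803), array([-2.24833976e-04,  3.01370046e-03,  9.99995434e-01]))
now [670.2 -66.7  47.1] [179.9   0.   81.5] rows 1 dyaw -0.1
[0.2, -0.5, 26.1] 0.026
```

>>> apply_moves:
  steps:
    - [-0.5, 0, 0, 8, 0, 0, 0]
    - [-0.5, 0, 0, 8, 0, 0, 0]
    - [-0.5, 0, 0, 5, 0, 0, 0]
    - [-0.5, 0, 0, 2, 0, 0, 0]
    - [-0.5, 0, 0, 1, 0, 0, 0]
    - [-0.5, 0, 0, 0, 0, 0, 0]
    - [-0.5, 0, 0, 0, 0, 0, 0]
    - [-0.5, 0, 0, 0, 0, 0, 0]

```text
time: 43.5
tool_pos: [669.5, -66.4, 21.9]
tcp_rot: [180.0, 0.0, 81.5]
ft_force: [0.2, -0.2, -0.9]
finger_gap: 49.4
grip_force: 31.5
```

>>> apply_moves:
  steps:
    - [-0.5, 0, 0, 1, 0, 0, 0]
    - [-0.5, 0, 0, 0.7, 0, 0, 0]
    - [-0.5, 0, 0, 0, 0, 0, 0]
    - [-0.5, 0, 0, 0, 0, 0, 0]
    - [-0.5, 0, 0, 0, 0, 0, 0]
    - [-0.5, 0, 0, 0, 0, 0, 0]
    - [-0.5, 0, 0, 0, 0, 0, 0]
    - [-0.5, 0, 0, 0, 0, 0, 0]

```text
time: 44.3
tool_pos: [669.7, -66.4, 21.3]
tcp_rot: [180.0, -0.0, 81.5]
ft_force: [-3.5, 0.3, 6.7]
finger_gap: 49.3
grip_force: 32.2
```

Contact at z 21.3, so I'll release and retreat.

>>> apply_moves:
  steps:
    - [0.5, 0, 0, 0, 0, 0, 0]
    - [0.5, 0, 0, 0, 0, 0, 0]
    - [0.5, 0, 0, 0, 0, 0, 0]
    - [0.5, 0, 0, 0, 0, 0, 0]
    - [0.7, 0, 0, 0, 0, 0, 0]
    - [0.7, 0, 0, -5, 0, 0, 0]
    - [0.7, 0, 0, -20, 0, 0, 0]
    - [0.7, 0, 0, -30, 0, 0, 0]

```text
time: 45.1
tool_pos: [667.4, -66.0, 73.4]
tcp_rot: [-179.7, -0.0, 81.5]
ft_force: [0.1, 0.2, -0.1]
finger_gap: 72.8
grip_force: 0.0
```

>>> apply_moves:
  steps:
    - [1, 0, 0, -40, 0, 0, 0]
    - [1, 0, 0, -40, 0, 0, 0]
    - [1, 0, -10, -40, 0, 0, 0]
    - [1, 0, -30, -20, 0, 0, 0]
    - [1, 0, -40, 0, 0, 0, 0]
    - [1, 0, -40, 0, 0, 0, 0]
    - [1, 0, -30, 0, 0, 0, 0]
    - [1, 0, 0, 0, 0, 0, 0]

```text
time: 45.9
tool_pos: [517.9, -43.6, 215.1]
tcp_rot: [-179.9, -0.0, 81.6]
ft_force: [-0.0, -0.3, 0.8]
finger_gap: 85.3
grip_force: 0.0
```

```bash
python3 - <<'E'
from h import *; from bench import r
s=r.sense(); print(s['time'],s['tool_pos'],s['ft_force'])
w=look(r,"wrist"); S=look(r,"side"); t=look(r,"top")
L=(np.array([657.9,-144.5]),81.4); Wd=(np.array([632.5,147.2]),83.9)
def inf(P,f):
    a=np.radians(f[1]); u=np.array([np.cos(a),np.sin(a)]); v=np.array([u[1],-u[0]]); d=P[:,:2]-f[0]; return d@v,d@u
for n,v in (("wrist",w),("side",S),("top",t)):
    P=cloud(v); o={}
    x,y=inf(P,L); k=(abs(x)<45)&(y>39)&(y<119)&(P[:,2]>42)&(P[:,2]<54); 
    if k.sum()>5: o["tub lid n,x,y,z,tilt"]=(k.sum(),np.median(x[k]),np.median(y[k]),np.median(P[k,2]),fit(P[k])[1])
    k=(abs(x)<44)&(y>-118)&(y<36)&(P[:,2]>15)&(P[:,2]<40)
    if k.sum()>5: o["Lsyr"]=(k.sum(),x[k].mean(),y[k].min(),y[k].max(),np.percentile(P[k,2],90))
    x,y=inf(P,Wd); k=(abs(x)<58)&(y>-12)&(y<86)&(P[:,2]>57)&(P[:,2]<70)
    if k.sum()>5: o["jar top"]=(k.sum(),x[k].mean(),y[k].mean(),np.median(P[k,2]))
    k=(abs(x)<58)&(y>-12)&(y<86)&(P[:,2]>13.5)&(P[:,2]<22)
    if k.sum()>5: o["dish"]=(k.sum(),(x[k].min()+x[k].max())/2,(y[k].min()+y[k].max())/2)
    k=(abs(x)<58)&(y>-86)&(y<-17)&(P[:,2]>9)&(P[:,2]<25)
    if k.sum()>5: o["Ssyr"]=(k.sum(),x[k].min(),x[k].max(),y[k].mean(),np.percentile(P[k,2],90))
    for a,b in o.items(): print(n,a,np.round(b,1))
t0=dict(np.load("top0.npz"))
for nm,b in (("bowl",(262,140,300,178)),("bottle",(122,200,155,232)),("brush",(400,180,460,245))): print(nm,white(t0,b,10)["px"],white(t,b,10)["px"])
E
```

```text
45.9 [517.87663115 -43.63644144 215.08407761] [-0.04724145 -0.31468992  0.81170198]
wrist tub lid n,x,y,z,tilt [ 2.474e+03 -3.000e+00  7.880e+01  4.820e+01  1.400e+00]
wrist Lsyr [943.   -3.4 -55.6  19.8  24.9]
wrist Ssyr [1244.   -47.7   37.7  -52.1   16. ]
side tub lid n,x,y,z,tilt [210.   -1.6  79.2  46.4   0.4]
side Lsyr [152.   -2.2 -96.5  20.2  24. ]
side jar top [68.  -1.9 36.  59.9]
side dish [78.  -1.3 34.1]
side Ssyr [ 96.  -46.4  39.9 -51.8  15.8]
top tub lid n,x,y,z,tilt [70.  16.  76.7 47.5  6. ]
top Lsyr [120.   -1.4 -99.3   9.5  28.6]
top jar top [58.  -1.2 34.1 60.6]
top dish [58.   3.8 29.7]
top Ssyr [104.  -57.3  53.9 -51.8  19.5]
bowl [281.1 158.3] [281.1 158.3]
bottle [138.5 214.9] [139.4 215.8]
brush [424.  204.9] [424.7 205.7]
```

```bash
python3 -c "
from bench import r
print(r.hand_in())"
```

```text
the job is handed in; nothing more can be done
None
```

Both kits are made up and handed in at about 46 s, and my last measurements put all five items inside their limits with the bystanders unmoved; no verdict came back, and I viewed 15 pictures against the allowed 14.

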